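Close the bean canisters and tray them up

TASK

Clear up after the coffee tasting: close every canister on the counter with the lid of its own colour, lying flat on the rim, and stand all the canisters upright side by side on the floor of the wooden carrying tray. A lid whose canister is not here is a spare: lay it knob up, flat on the floor of the grey lid box. Leave the scale, the knock-out bin and the spoon where they are.

Things in the scene. Friction and masses are not known exactly. Their poses are not given: they have to be found in the camera images.
- canister_red: red bean canister, an open-topped round tin 60 mm in diameter and 70 mm high, wall 3 mm, 0.18 to 0.31 kg; origin at the centre of its underside, z up. Best gripped by the outer wall from above. It may be absent (not in the scene)
- lid_red: lid of the red canister, 0.06 kg: red disc 68 mm across with a light wooden knob (24 mm across, 27 mm high) on top and a dark tapered plug (40 to 47 mm across, 16 mm deep, for a 54 mm mouth) below; starts on its plug. Origin at the centre of the plug's foot, z up: disc top at 22.5 mm, knob top at 50 mm. Closed, the disc lies on the rim and the origin is 54 mm above the canister's
- canister_blue: blue bean canister, an open-topped round tin 60 mm in diameter and 70 mm high, wall 3 mm, 0.18 to 0.31 kg; origin at the centre of its underside, z up. Best gripped by the outer wall from above. It may be absent (not in the scene)
- lid_blue: lid of the blue canister, 0.06 kg: blue disc 68 mm across with a light wooden knob (24 mm across, 27 mm high) on top and a dark tapered plug (40 to 47 mm across, 16 mm deep, for a 54 mm mouth) below; starts on its plug. Origin at the centre of the plug's foot, z up: disc top at 22.5 mm, knob top at 50 mm. Closed, the disc lies on the rim and the origin is 54 mm above the canister's
- canister_yellow: yellow bean canister, an open-topped round tin 60 mm in diameter and 70 mm high, wall 3 mm, 0.18 to 0.31 kg; origin at the centre of its underside, z up. Best gripped by the outer wall from above. It may be absent (not in the scene)
- lid_yellow: lid of the yellow canister, 0.06 kg: yellow disc 68 mm across with a light wooden knob (24 mm across, 27 mm high) on top and a dark tapered plug (40 to 47 mm across, 16 mm deep, for a 54 mm mouth) below; starts on its plug. Origin at the centre of the plug's foot, z up: disc top at 22.5 mm, knob top at 50 mm. Closed, the disc lies on the rim and the origin is 54 mm above the canister's
- canister_white: white bean canister, an open-topped round tin 60 mm in diameter and 70 mm high, wall 3 mm, 0.18 to 0.31 kg; origin at the centre of its underside, z up. Best gripped by the outer wall from above. It may be absent (not in the scene)
- lid_white: lid of the white canister, 0.06 kg: white disc 68 mm across with a light wooden knob (24 mm across, 27 mm high) on top and a dark tapered plug (40 to 47 mm across, 16 mm deep, for a 54 mm mouth) below; starts on its plug. Origin at the centre of the plug's foot, z up: disc top at 22.5 mm, knob top at 50 mm. Closed, the disc lies on the rim and the origin is 54 mm above the canister's
- tray: fixed wooden carrying tray, 120 mm (x) by 320 mm (y), inside 104 by 304 mm, floor top 8 mm above the origin, rim top 18 mm above it; a small dark handle at each y end; as lids are wider than canisters, keep canisters 70 mm or more apart, centre to centre; a tall fixed coffee grinder stands just left of it (x over 0.55, y 0.1 to 0.3), pass in front of that; origin at the centre of its underside
- lid_box: fixed shallow grey plastic box for spare lids, 190 mm (x) by 110 mm (y) by 26 mm high, walls 4 mm, inner floor about 4 mm above the origin; origin at the centre of its underside. It stands at the left or the right end of the work area
- shot_scale: flat black coffee scale with a light plate, 105 x 130 x 20 mm, origin at the centre of its underside; bystander, at the other end
- knock_box: round steel bin with a dark rim and bar, 124 mm in diameter, 108 mm high, origin at the centre of its underside; bystander
- teaspoon_a: steel teaspoon, 130 mm long, origin at its middle, on its underside; bystander

How it is judged:
At the end, for the whole second after the job is handed in: Each present canister stands upright (4 degrees) and at rest on the tray's floor inside the rim, its own colour's lid flat on it (51 to 57 mm above its origin, within 8 mm of its axis). Each lid of an absent canister lies flat (7 degrees), knob up, on the lid box's floor (x of canister_red in the frame of tray between -0.052 and 0.052 m and y of canister_red in the frame of tray between -0.152 and 0.152 m and z of canister_red in the frame of tray between 0.004 and 0.012 m and angle between each of canister_red, canister_blue, canister_yellow, canister_white's own z axis and vertical below 0.08 rad and linear speed of each of canister_red, lid_red, canister_blue, lid_blue, canister_yellow, lid_yellow, canister_white, lid_white below 0.02 m/s and horizontal distance between lid_red and canister_red below 0.008 m and z of lid_red in the frame of canister_red between 0.051 and 0.057 m and angle between the z axis of lid_red and the z axis of canister_red, either way round below 0.08 rad and (height (world z) of canister_red above -5 m or (x of lid_red in the frame of lid_box between -0.091 and 0.091 m and y of lid_red in the frame of lid_box between -0.051 and 0.051 m and z of lid_red in the frame of lid_box between 0 and 0.01 m and angle between lid_red's own z axis and vertical below 0.12 rad)) and x of canister_blue in the frame of tray between -0.052 and 0.052 m and y of canister_blue in the frame of tray between -0.152 and 0.152 m and z of canister_blue in the frame of tray between 0.004 and 0.012 m and horizontal distance between lid_blue and canister_blue below 0.008 m and z of lid_blue in the frame of canister_blue between 0.051 and 0.057 m and angle between the z axis of lid_blue and the z axis of canister_blue, either way round below 0.08 rad and (height (world z) of canister_blue above -5 m or (x of lid_blue in the frame of lid_box between -0.091 and 0.091 m and y of lid_blue in the frame of lid_box between -0.051 and 0.051 m and z of lid_blue in the frame of lid_box between 0 and 0.01 m and angle between lid_blue's own z axis and vertical below 0.12 rad)) and x of canister_yellow in the frame of tray between -0.052 and 0.052 m and y of canister_yellow in the frame of tray between -0.152 and 0.152 m and z of canister_yellow in the frame of tray between 0.004 and 0.012 m and horizontal distance between lid_yellow and canister_yellow below 0.008 m and z of lid_yellow in the frame of canister_yellow between 0.051 and 0.057 m and angle between the z axis of lid_yellow and the z axis of canister_yellow, either way round below 0.08 rad and (height (world z) of canister_yellow above -5 m or (x of lid_yellow in the frame of lid_box between -0.091 and 0.091 m and y of lid_yellow in the frame of lid_box between -0.051 and 0.051 m and z of lid_yellow in the frame of lid_box between 0 and 0.01 m and angle between lid_yellow's own z axis and vertical below 0.12 rad)) and x of canister_white in the frame of tray between -0.052 and 0.052 m and y of canister_white in the frame of tray between -0.152 and 0.152 m and z of canister_white in the frame of tray between 0.004 and 0.012 m and horizontal distance between lid_white and canister_white below 0.008 m and z of lid_white in the frame of canister_white between 0.051 and 0.057 m and angle between the z axis of lid_white and the z axis of canister_white, either way round below 0.08 rad and (height (world z) of canister_white above -5 m or (x of lid_white in the frame of lid_box between -0.091 and 0.091 m and y of lid_white in the frame of lid_box between -0.051 and 0.051 m and z of lid_white in the frame of lid_box between 0 and 0.01 m and angle between lid_white's own z axis and vertical below 0.12 rad))); the robot touches nothing.
It fails at once if the scale is moved by more than 3 cm (distance of shot_scale from where it was at the start of the episode above 0.03 m).
It fails at once if the knock-out bin is moved by more than 3 cm (distance of knock_box from where it was at the start of the episode above 0.03 m).
It fails at once if the spoon is moved by more than 3 cm (distance of teaspoon_a from where it was at the start of the episode above 0.03 m).
Of canister_red, canister_blue, canister_yellow, canister_white only 2 to 3 are there at a start; the rules pass over those that are not, and their reading is None.
At some moment in a run one of canister_red, canister_blue, canister_yellow, canister_white may be knocked a few centimetres aside while the robot is not near it.
It also fails if it takes over 208 s, if anything falls off the work surface, if the arm or the gripper's body presses on something with over 40 N, if the wrist force passes 120 N, or if a joint passes its speed limit or range.

ROBOT

A 7-joint arm with a two-finger parallel gripper is mounted at the origin on a cart in front of the work surface, level with it; the furniture and walls round the work are solid. World frame = base frame: x ahead of the robot, y to its left, z up, the work surface at z = 0. Lengths are in m, angles in rad, forces in N, time in s.
With the tool pointing down it reaches from about 0.35 to 0.9 m from the base axis. Payload 19.9 kg.
Tool frame: the origin (TCP) lies at the very end of the fingers, on their centre line; the grasp point (between the pads) lies 19 mm behind it; z points along the fingers, y is the line along which they close (so a half turn about z gives the same grasp; the last joint's range is limited). The gripper opens to 94 mm and grips with 3 to 60 N. Pads are 16 mm wide; open, the fingers measure 119 mm over their backs; the gripper's body (75 mm by 177 mm) begins 78 mm behind the grasp point.
Start: joints at [-1.268, 0.417, -0.01, 1.614, 0.005, 1.111, -0.053], TCP at [0.211, 0.588, 0.205] pointing down, gripper open.
Joint ranges: [-2.81, 2.81], [-0.39, 2.02], [-1.27, 1.25], [0.06, 2.57], [-1.19, 4.33], [0.19, 2], [-2.82, 2.82]. Speed limits (rad/s): [1.89, 1.89, 2.39, 2.39, 3.01, 3.01, 3.01].

INTERFACE

Orientations are given as a rotation vector (axis times angle).
In Python, from plant import env gives the robot as it stands.
- The arm moves only by the tool send_rows, never from a script. Its argument "series" is a list of rows, each an object of numbers: "tx", "ty", "tz": the shift along the tool's x, y, z in a scale on which 1.0 is 75 cm; "wx", "wy", "wz": the turn, a rotation vector about the tool's x, y, z in fractions of the full range, 1 being 180 degrees; "hand": the finger opening in mm, from 0 to 94. A call has exactly 5 rows; each row is the pose to reach, as a shift and turn from the pose commanded when the call began, along the tool's axes at that moment; what a row does not reach only later rows make up. A row lasts 1/12 s, in which the tool goes at most 41.7 mm and 7.16 degrees, less where a joint would pass 70% of its speed; a pose out of reach is approached as far as the arm can. A call with a gripper value outside its range is refused whole. The fingers move at their own pace and stop on an object; the grip force is fixed at half the most. Time passes only in rows, so rows that repeat a pose let the fingers close, or fill a call up. It gives the time, the measured TCP pose, the force, the opening and the grip force at its end, in the units of the state.
- env.read_state(): the state, without advancing time (a new reading comes with each control period).
- env.capture(name): name is "scene" or "top" or "wrist"; returns the picture (480x640x3 uint8, red, green, blue); there is no depth.
- env.calibration(name): a dict with "fx", "fy", "cx", "cy" (pixels), "cam_to_world" (4x4, takes a point from camera to world coordinates); the wrist camera has in their place "mount" (4x4, takes a point from camera to tool coordinates, whose origin is the TCP and whose axes are the flange's). Camera axes: x right, y down, z forward; pixel columns grow to the right and rows downward; lengths in m; the calibration is good to about 2 mm. A picture is of the moment at which its call begins: read the wrist's pose just before it. calibration takes no time and is no camera call.
- env.job_done(): hands the job in; it is judged then, once.
Trained networks look in the newest picture that a camera, given by its name, has taken for a name from the list of things; names that differ only in an ending like _2 or _b are one class to them, and where a whole thing is asked for, a point or a joint stands for the part that bears it (a point fixed in the world has none). Each returns a list of dicts, best first, with "confidence" (0 to 1); they miss things now and then, are a little off and sometimes report something else, mostly with a low value. They report only what shows in the picture. A call takes as long as a camera call.
- env.regions_of(camera, label): "region" (480x640 bool, what is visible of it) and "bbox" ([left, top, width, height] in pixels, round what is visible of it).
The state is a dict: "clock": time; "joint_positions": joint angles; "dq": joint speeds; "joint_efforts": joint torques, N m; "tool_pos": TCP position; "tcp_rot": TCP orientation; "wrist_force": force on the tool from outside, world axes, zero at the start; "moment": the same for the moment, N m; "gripper_width": opening from 0.0 (shut) to 1.0 (fully open); "grasp_force": force on a finger pad.
Only numpy, scipy, OpenCV 4.12 (cv2) and the standard library are available. Lean on these libraries where they do the work, as an engineer would, in place of code of your own. Each camera call takes 0.05 s, during which the arm holds its last target. There are 200 camera calls.

## Working session

There is one attempt and no reset: what is moved stays moved. The work goes in short steps, Python scripts to look and compute and a tool call to move; the robot and the scene stay as the last step left them, time stands still between calls to the robot, and variables do not carry over. Pictures are saved under pics/ and viewed, at most 14 in all, crops included, and the job is handed in when it is done.

Besides the shell and the picture viewer there is one more tool, called after "Emit:" in YAML: its name, and indented under it one key for each argument. send_rows: Moves the arm, as the interface text tells. Its arguments: {"type":"object","properties":{"series":{"type":"array","items":{"type":"object","properties":{"tx":{"type":"number"},"ty":{"type":"number"},"tz":{"type":"number"},"wx":{"type":"number"},"wy":{"type":"number"},"wz":{"type":"number"},"hand":{"type":"number"}}}}},"required":["series"]}

```bash
ls; mkdir -p pics; python3 - <<'E'
from plant import env
import cv2,json
s=env.read_state();print({k:(v.tolist() if hasattr(v,'tolist') else v) for k,v in s.items()})
for n in ["scene","top"]:
    im=env.capture(n);cv2.imwrite(f"pics/{n}0.png",im[:,:,::-1]);print(n,env.calibration(n))
print(env.calibration("wrist"))
E
```

```text
pics
{'clock': 0.0, 'joint_positions': [-1.268458980449958, 0.4179800924801813, -0.010317460477956217, 1.6141745347064103, 0.004709515772293182, 1.1106928236679385, -0.05299969292229627], 'dq': [0.00088813091825787, -0.0004410606790037054, -0.0014558552166733549, 0.002442762103165825, 5.310230231359605e-05, -0.0002396648539336148, -0.0020406930746181], 'joint_efforts': [0.001856658564065583, -85.12463808059692, 0.6394016370177269, -42.59907245635986, -0.048778296913951635, 0.018724225228652358, 0.00012809056897822302], 'tool_pos': [0.21056795163471195, 0.588058469224795, 0.20482125406298207], 'tcp_rot': [-0.5373814879954327, -3.0951715422430075, 0.001924891989530281], 'wrist_force': [-0.6333291508244546, -0.16118934192730178, 0.49108336974099465], 'moment': [-0.018030855239387245, -0.01138618146578985, -0.030242495762288032], 'grasp_force': 0.0, 'gripper_width': 1.0021640735586572}
scene {'fx': 553.1454373023842, 'fy': 553.1454373023842, 'cx': 318.69700021464234, 'cy': 246.03389008374245, 'cam_to_world': array([[-0.48407654, -0.60703464,  0.63022127, -0.57648273],
       [-0.87500326
[... 288 characters left out ...]
 array([[-0.00943796, -0.99156704,  0.12925067,  0.32022129],
       [-0.99988223,  0.01092244,  0.01078127,  0.08050282],
       [-0.01210209, -0.1291337 , -0.99155334,  1.71489041],
       [ 0.        ,  0.        ,  0.        ,  1.        ]])}
{'fx': 371.48818725912685, 'fy': 371.48818725912685, 'cx': 314.59705099318023, 'cy': 236.339166473831, 'mount': array([[-6.08060329e-06, -9.70811747e-01, -2.39842765e-01,
         6.88507035e-02],
       [ 9.99999998e-01,  8.67528582e-06, -6.04674178e-05,
        -3.46205795e-04],
       [ 6.07831841e-05, -2.39842764e-01,  9.70811745e-01,
        -1.78579669e-01],
       [ 0.00000000e+00,  0.00000000e+00,  0.00000000e+00,
         1.00000000e+00]])}
```

View pics/scene0.png

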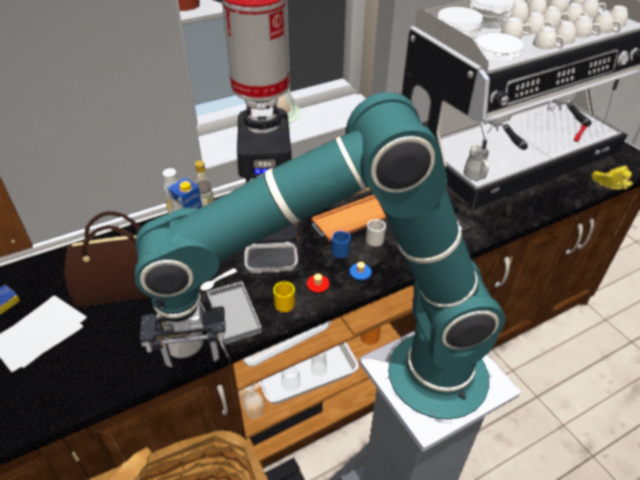

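View pics/top0.png

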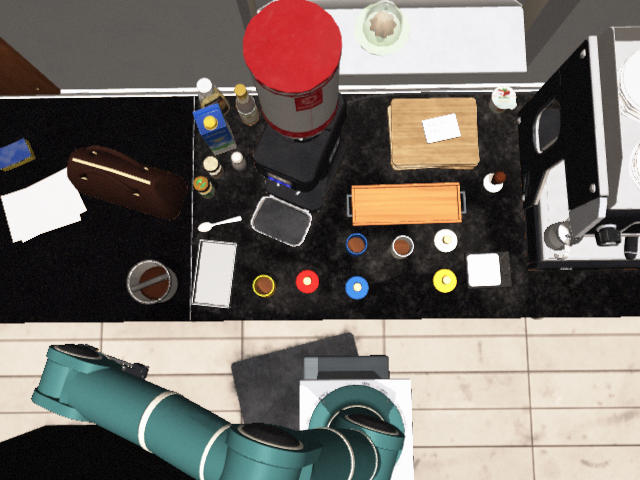

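The top view shows the yellow canister at (263,285), blue at (357,243) and white at (403,246). The lids are red at (307,281), blue at (357,288), white at (446,240) and yellow at (445,280). The tray is at (407,204), the lid box at (213,273) and the scale at (485,270). There is no red canister, so the red lid is the spare.

```bash
cat > h.py <<'E'
from plant import env
import numpy as np, cv2
from scipy.spatial.transform import Rotation as Ro
def wrist_T():
    s=env.read_state();T=np.eye(4);T[:3,:3]=Ro.from_rotvec(s["tcp_rot"]).as_matrix();T[:3,3]=s["tool_pos"]
    return T@env.calibration("wrist")["mount"]
def rays(cam,uv,T=None):
    c=env.calibration(cam); T=c["cam_to_world"] if T is None else T
    uv=np.atleast_2d(uv).astype(float)
    d=np.c_[(uv[:,0]-c["cx"])/c["fx"],(uv[:,1]-c["cy"])/c["fy"],np.ones(len(uv))]@T[:3,:3].T
    return T[:3,3],d
def plane(cam,uv,z,T=None):
    o,d=rays(cam,uv,T); return o+d*((z-o[2])/d[:,2])[:,None]
def tri(obs):  # list of (o,d): least squares point, residual
    A=0;b=0
    for o,d in obs:
        d=d/np.linalg.norm(d);P=np.eye(3)-np.outer(d,d);A=A+P;b=b+P@o
    p=np.linalg.solve(A,b)
    return p,max(np.linalg.norm(np.cross(d/np.linalg.norm(d),p-o)) for o,d in obs)
def reg(cam,label,minc=0.3):
    r=env.regions_of(cam,label)
    return (r[0]["region"].astype(np.uint8),r[0]["confidence"]) if r and r[0]["confidence"]>minc else (None,r[0]["confidence"] if r else 0)
def hullpts(m):
    c=max(cv2.findContours(m,cv2.RETR_EXTERNAL,cv2.CHAIN_APPROX_NONE)[0],key=cv2.contourArea)
    return cv2.convexHull(c)[:,0]
def circ(cam,m,z,T=None): # circle round outline put on plane z
    p=plane(cam,hullpts(m),z,T)[:,:2].astype(np.float32)
    (x,y),r=cv2.minEnclosingCircle(p); 
    mm=cv2.moments(cv2.convexHull(p)); return np.array([mm["m10"]/mm["m00"],mm["m01"]/mm["m00"]]),r
E
python3 - <<'E'
from h import *
np.set_printoptions(precision=4,suppress=True)
env.capture("top");env.capture("scene")
for n in ["canister_yellow","canister_blue","canister_white","canister_red","lid_red","lid_blue","lid_yellow","lid_white","tray","lid_box","shot_scale","teaspoon_a","knock_box"]:
    m,c=reg("top",n); ms,cs=reg("scene",n) if n[:4] in("cani","lid_","tray") else (None,0)
    out=[n,round(c,2),round(cs,2)]
    if m is not None:
        ys,xs=np.nonzero(m);out.append(np.array([xs.mean(),ys.mean()]))
        if n[:4]=="cani": out+=[*circ("top",m,.07)]
        elif n[:4]=="lid_" and n!="lid_box": out+=[*circ("top",m,.022)]
        else:
            z={"tray":.018,"lid_box":.026,"shot_scale":.02,"teaspoon_a":.003,"knock_box":.108}[n]
            p=plane("top",hullpts(m),z)[:,:2].astype(np.float32);out+=[cv2.minAreaRect(p),p.min(0),p.max(0)]
        if ms is not None:
            y2,x2=np.nonzero(ms)
            p,r=tri([(lambda a:(a[0],a[1][0]))(rays("top",[xs.mean(),ys.mean()])),(lambda a:(a[0],a[1][0]))(rays("scene",[x2.mean(),y2.mean()]))]);out+=["tri",p,round(r,4)]
    print(*out)
E
```

```text
canister_yellow 0.68 0.94 [264.0484 286.3641] [0.4143 0.2548] 0.034150902181863785 tri [0.4163 0.2588 0.0381] 0.0008
canister_blue 0.6 0.79 [355.9173 244.6809] [ 0.5292 -0.0051] 0.03414152190089226 tri [ 0.5344 -0.0057  0.0354] 0.0014
canister_white 0.73 0.56 [401.3808 247.1519] [ 0.5209 -0.1333] 0.035004567354917526 tri [ 0.526  -0.1367  0.0344] 0.0015
canister_red 0 0.19
lid_red 0.92 0.55 [306.9143 281.4024] [0.4299 0.1358] 0.03416869789361954 tri [0.4304 0.1366 0.0218] 0.001
lid_blue 0.95 0.64 [356.4414 287.4988] [ 0.4109 -0.0068] 0.03332175686955452 tri [ 0.4114 -0.0064  0.0202] 0.0007
lid_yellow 0.65 0 [356.0879 244.3183] [ 0.5364 -0.0082] 0.03564785048365593
lid_white 0 0
tray 0.75 0.58 [406.2955 204.1893] ((0.6546751856803894, -0.15744107961654663), (0.1215747743844986, 0.3496733605861664), 1.106065273284912) [ 0.591  -0.3326] [0.717  0.0168] tri [ 0.671  -0.1452 -0.012 ] 0.0202
lid_box 0 0.76
shot_scale 0.6 0 [487.8564 269.9565] ((0.4576260447502136, -0.38808155059814453), (0.10151652991771698, 0.1281285434961319), 1.8340376615524292) [ 0.406  -0.4518] [ 0.5096 -0.3229]
teaspoon_a 0.48 0 [215.6056 224.3056] ((0.5954717993736267, 0.4346989691257477), (0.04740092530846596, 0.024005353450775146), 89.35417175292969) [0.5834 0.4109] [0.6075 0.4584]
knock_box 0.91 0 [151.0747 282.2799] ((0.42769065499305725, 0.5596213340759277), (0.12188471108675003, 0.13820581138134003), 1.2615560293197632) [0.3668 0.4902] [0.4881 0.6291]
```

Units first: shifts go in shares of 75 cm and turns go in shares of 180 degrees. So -150 mm / 750 = -0.2, -125 mm / 750 = -0.1667, 35 degrees / 180 = 0.1944.

Emit:
send_rows:
  series:
    - {"tx": -0.04, "ty": -0.0333, "tz": -0.0133, "wz": 0.0389, "hand": 94}
    - {"tx": -0.08, "ty": -0.0667, "tz": -0.0267, "wz": 0.0778, "hand": 94}
    - {"tx": -0.12, "ty": -0.1, "tz": -0.0333, "wz": 0.1167, "hand": 94}
    - {"tx": -0.16, "ty": -0.1333, "tz": -0.0333, "wz": 0.1556, "hand": 94}
    - {"tx": -0.2, "ty": -0.1667, "tz": -0.0333, "wz": 0.1944, "hand": 94}

```text
$.series[0]: bad value
```

```bash
cat >> h.py <<'E'
A=np.array([[0,1,0],[1,0,0],[0,0,-1.]])
def rel(xyz,yaw=0): # shift (mm) and turn (deg) from here to xyz with orientation A turned by yaw deg about world z
    s=env.read_state();R=Ro.from_rotvec(s["tcp_rot"]).as_matrix()
    G=Ro.from_euler("z",yaw,degrees=True).as_matrix()@A
    return np.round(R.T@(np.array(xyz)-s["tool_pos"])*1000,1),np.round(Ro.from_matrix(R.T@G).as_rotvec(degrees=True),1)
E
python3 -c "
from h import *
print(env.read_state()['clock'],env.read_state()['tool_pos'],rel([.45,.13,.25]))"
```

```text
1.35 [0.21062347 0.58842234 0.2054459 ] (array([-379.9, -350.9,  -44.5]), array([-0. ,  0. , 70.3]))
```

Converted, -150 mm / 750 = -0.2, -100 mm / 750 = -0.1333, 35 degrees / 180 = 0.1944.

Emit:
send_rows:
  series:
    - {"tx": -0.04, "ty": -0.0333, "tz": -0.0133, "wx": 0, "wy": 0, "wz": 0.0389, "hand": 94}
    - {"tx": -0.08, "ty": -0.0667, "tz": -0.0267, "wx": 0, "wy": 0, "wz": 0.0778, "hand": 94}
    - {"tx": -0.12, "ty": -0.1, "tz": -0.0333, "wx": 0, "wy": 0, "wz": 0.1167, "hand": 94}
    - {"tx": -0.16, "ty": -0.1333, "tz": -0.0333, "wx": 0, "wy": 0, "wz": 0.1556, "hand": 94}
    - {"tx": -0.2, "ty": -0.1667, "tz": -0.0333, "wx": 0, "wy": 0, "wz": 0.1944, "hand": 94}

```text
clock: 1.77
tool_pos: [0.3104, 0.4186, 0.2309]
tcp_rot: [-1.451, -2.786, -0.001]
wrist_force: [0.9, 0.7, -0.4]
gripper_width: 0.999
grasp_force: 0.0
```

```bash
python3 -c "
from h import *
print(env.read_state()['clock'],env.read_state()['tool_pos'],rel([.45,.13,.25]))"
```

```text
1.7667 [0.31042761 0.41863325 0.23089159] (array([-316.5,  -51. ,  -19.3]), array([ 0., -0., 35.]))
```

Converted, -200 mm / 750 = -0.2667, -160 mm / 750 = -0.2133, 35 degrees / 180 = 0.1944.

Emit:
send_rows:
  series:
    - {"tx": -0.0533, "ty": -0.008, "tz": -0.0067, "wx": 0, "wy": 0, "wz": 0.0389, "hand": 94}
    - {"tx": -0.1067, "ty": -0.016, "tz": -0.0133, "wx": 0, "wy": 0, "wz": 0.0778, "hand": 94}
    - {"tx": -0.16, "ty": -0.0253, "tz": -0.02, "wx": 0, "wy": 0, "wz": 0.1167, "hand": 94}
    - {"tx": -0.2133, "ty": -0.0347, "tz": -0.0253, "wx": 0, "wy": 0, "wz": 0.1556, "hand": 94}
    - {"tx": -0.2667, "ty": -0.0427, "tz": -0.0253, "wx": 0, "wy": 0, "wz": 0.1944, "hand": 94}

```text
clock: 2.18
tool_pos: [0.3998, 0.2367, 0.2504]
tcp_rot: [-2.222, -2.221, -0.003]
wrist_force: [0.7, 1.3, 0.2]
gripper_width: 1.003
grasp_force: 0.0
```

```bash
cat > look.py <<'E'
import sys
from h import *
np.set_printoptions(precision=4,suppress=True)
T=wrist_T();im=env.capture("wrist")
if sys.argv[1]!="-": cv2.imwrite("pics/"+sys.argv[1]+".png",im[:,:,::-1])
for n in sys.argv[2:]:
    for r in env.regions_of("wrist",n):
        if r["confidence"]<.25: continue
        m=r["region"].astype(np.uint8)
        z=.07 if n[0]=="c" else .0225
        print(n,round(r["confidence"],2),r["bbox"],*circ("wrist",m,z,T))
print(env.read_state()["tool_pos"],rel(env.read_state()["tool_pos"])[1])
E
python3 look.py w1 canister_yellow canister_blue lid_red lid_blue lid_box
```

```text
canister_yellow 0.98 [302.3, 162.7, 63.6, 66.1] [0.4174 0.257 ] 0.03176058083772659
canister_blue 0.93 [393.3, 388.7, 63.1, 45.6] [0.5254 0.0123] 0.0453174002468586
lid_red 0.92 [314.0, 269.3, 59.9, 52.9] [0.4314 0.1356] 0.03435996174812317
lid_blue 0.62 [298.2, 389.8, 53.3, 35.6] [ 0.4114 -0.014 ] 0.03355545178055763
[0.3988 0.2393 0.2494] [-0.  -0.   0.4]
```

View pics/w1.png

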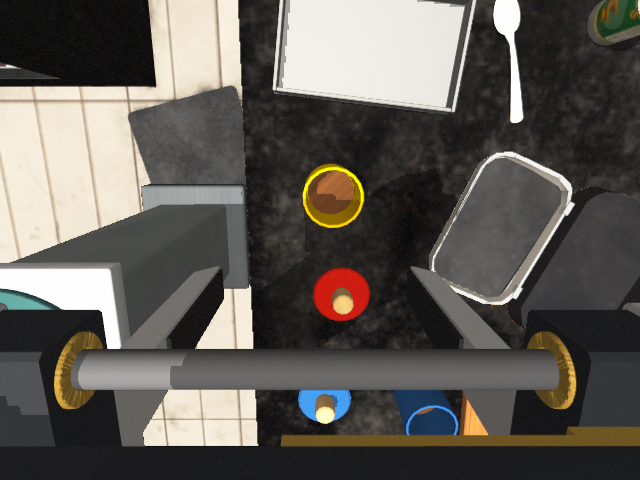

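The wrist view shows the yellow canister at (333,196), the red lid at (341,294), the blue lid at (325,402) and the lid box at the top. I'll move over the yellow canister and check it from a second height.

Converted, 120 mm / 750 = 0.16, 110 mm / 750 = 0.1467, 0.4 degrees / 180 = 0.0022.

Emit:
send_rows:
  series:
    - {"tx": 0.024, "ty": 0.0253, "tz": 0.0533, "wx": 0, "wy": 0, "wz": 0.0022, "hand": 94}
    - {"tx": 0.024, "ty": 0.0253, "tz": 0.1067, "wx": 0, "wy": 0, "wz": 0.0022, "hand": 94}
    - {"tx": 0.024, "ty": 0.0253, "tz": 0.1467, "wx": 0, "wy": 0, "wz": 0.0022, "hand": 94}
    - {"tx": 0.024, "ty": 0.0253, "tz": 0.16, "wx": 0, "wy": 0, "wz": 0.0022, "hand": 94}
    - {"tx": 0.024, "ty": 0.0253, "tz": 0.16, "wx": 0, "wy": 0, "wz": 0.0022, "hand": 94}

```text
clock: 2.9
tool_pos: [0.4166, 0.2565, 0.1275]
tcp_rot: [-2.221, -2.222, 0.007]
wrist_force: [0.1, -0.5, -0.0]
gripper_width: 0.997
grasp_force: 0.0
```

```bash
python3 look.py w2 canister_yellow; python3 -c "
from h import *
print(rel([.4174,.257,.022]))"
```

```text
canister_yellow 0.71 [273.1, 195.3, 88.9, 100.5] [0.418  0.2595] 0.03388068079948425
[0.4184 0.2573 0.1307] [ 0. -0. -0.]
(array([ -0.3,  -1.1, 108.7]), array([ 0., -0., -0.]))
```

Converted, 108 mm / 750 = 0.144, 90 mm / 750 = 0.12.

Emit:
send_rows:
  series:
    - {"tx": 0.0013, "ty": -0.0013, "tz": 0.0467, "wx": 0, "wy": 0, "wz": 0, "hand": 94}
    - {"tx": 0.0013, "ty": -0.0013, "tz": 0.0867, "wx": 0, "wy": 0, "wz": 0, "hand": 94}
    - {"tx": 0.0013, "ty": -0.0013, "tz": 0.12, "wx": 0, "wy": 0, "wz": 0, "hand": 94}
    - {"tx": 0.0013, "ty": -0.0013, "tz": 0.144, "wx": 0, "wy": 0, "wz": 0, "hand": 94}
    - {"tx": 0.0013, "ty": -0.0013, "tz": 0.144, "wx": 0, "wy": 0, "wz": 0, "hand": 94}

```text
clock: 3.42
tool_pos: [0.4167, 0.2578, 0.0207]
tcp_rot: [-2.222, -2.22, 0.002]
wrist_force: [-0.5, -0.5, 0.4]
gripper_width: 0.997
grasp_force: 0.0
```

Emit:
send_rows:
  series:
    - {"tx": 0, "ty": 0, "tz": 0, "wx": 0, "wy": 0, "wz": 0, "hand": 50}
    - {"tx": 0, "ty": 0, "tz": 0, "wx": 0, "wy": 0, "wz": 0, "hand": 50}
    - {"tx": 0, "ty": 0, "tz": 0, "wx": 0, "wy": 0, "wz": 0, "hand": 50}
    - {"tx": 0, "ty": 0, "tz": 0, "wx": 0, "wy": 0, "wz": 0, "hand": 50}
    - {"tx": 0, "ty": 0, "tz": 0, "wx": 0, "wy": 0, "wz": 0, "hand": 50}

```text
clock: 3.83
tool_pos: [0.4175, 0.258, 0.0224]
tcp_rot: [2.223, 2.22, 0.002]
wrist_force: [0.4, -0.0, 0.1]
gripper_width: 0.683
grasp_force: 0.0
```

Emit:
send_rows:
  series:
    - {"tx": 0, "ty": 0, "tz": 0, "wx": 0, "wy": 0, "wz": 0, "hand": 50}
    - {"tx": 0, "ty": 0, "tz": 0, "wx": 0, "wy": 0, "wz": 0, "hand": 50}
    - {"tx": 0, "ty": 0, "tz": -0.04, "wx": 0, "wy": 0, "wz": 0, "hand": 50}
    - {"tx": 0, "ty": 0, "tz": -0.08, "wx": 0, "wy": 0, "wz": 0, "hand": 50}
    - {"tx": 0, "ty": 0, "tz": -0.12, "wx": 0, "wy": 0, "wz": 0, "hand": 50}

```text
clock: 4.25
tool_pos: [0.4167, 0.257, 0.1124]
tcp_rot: [2.224, 2.219, -0.002]
wrist_force: [-0.1, 1.7, -2.9]
gripper_width: 0.64
grasp_force: 30.0
```

```bash
python3 -c "
from h import *
for p in [.4,.0,.16],[.655,-.065,.16]: print(rel(p))"
```

```text
(array([-257.1,  -16.2,  -47.2]), array([-0.1,  0.1, -0.1]))
(array([-321.6,  238.9,  -47.4]), array([-0.1,  0.1, -0.1]))
```

Converted, -195 mm / 750 = -0.26, -156 mm / 750 = -0.208.

Emit:
send_rows:
  series:
    - {"tx": -0.052, "ty": 0.0053, "tz": -0.02, "wx": 0, "wy": 0, "wz": 0, "hand": 50}
    - {"tx": -0.104, "ty": 0.0107, "tz": -0.04, "wx": 0, "wy": 0, "wz": 0, "hand": 50}
    - {"tx": -0.156, "ty": 0.016, "tz": -0.06, "wx": 0, "wy": 0, "wz": 0, "hand": 50}
    - {"tx": -0.208, "ty": 0.0213, "tz": -0.0627, "wx": 0, "wy": 0, "wz": 0, "hand": 50}
    - {"tx": -0.26, "ty": 0.0267, "tz": -0.0627, "wx": 0, "wy": 0, "wz": 0, "hand": 50}

```text
clock: 4.67
tool_pos: [0.4369, 0.0608, 0.1597]
tcp_rot: [2.223, 2.22, 0.003]
wrist_force: [0.6, 0.4, -2.9]
gripper_width: 0.64
grasp_force: 30.0
```

Emit:
send_rows:
  series:
    - {"tx": -0.024, "ty": 0.0427, "tz": 0, "wx": 0, "wy": 0, "wz": 0, "hand": 50}
    - {"tx": -0.048, "ty": 0.0853, "tz": 0, "wx": 0, "wy": 0, "wz": 0, "hand": 50}
    - {"tx": -0.072, "ty": 0.128, "tz": 0, "wx": 0, "wy": 0, "wz": 0, "hand": 50}
    - {"tx": -0.096, "ty": 0.1707, "tz": 0, "wx": 0, "wy": 0, "wz": 0, "hand": 50}
    - {"tx": -0.12, "ty": 0.2, "tz": 0, "wx": 0, "wy": 0, "wz": 0, "hand": 50}

```text
clock: 5.08
tool_pos: [0.5886, -0.0286, 0.1582]
tcp_rot: [2.223, 2.22, -0.0]
wrist_force: [-1.0, 0.0, -2.3]
gripper_width: 0.644
grasp_force: 30.0
```

Converted, 68 mm / 750 = 0.0907, 66 mm / 750 = 0.088.

Emit:
send_rows:
  series:
    - {"tx": -0.0267, "ty": 0.0467, "tz": 0, "wx": 0, "wy": 0, "wz": 0, "hand": 50}
    - {"tx": -0.0493, "ty": 0.088, "tz": 0, "wx": 0, "wy": 0, "wz": 0, "hand": 50}
    - {"tx": -0.0493, "ty": 0.0907, "tz": 0.0267, "wx": 0, "wy": 0, "wz": 0, "hand": 50}
    - {"tx": -0.0493, "ty": 0.0907, "tz": 0.0533, "wx": 0, "wy": 0, "wz": 0, "hand": 50}
    - {"tx": -0.0493, "ty": 0.0907, "tz": 0.0667, "wx": 0, "wy": 0, "wz": 0, "hand": 50}

```text
clock: 5.5
tool_pos: [0.6535, -0.0651, 0.1058]
tcp_rot: [-2.222, -2.217, 0.004]
wrist_force: [-0.3, 0.1, -3.5]
gripper_width: 0.64
grasp_force: 30.0
```

```bash
python3 look.py w3; python3 -c "
from h import *
for p in [.655,-.065,.031],: print(rel(p))
T=wrist_T();m,c=reg('wrist','tray');print(c)
if m is not None: p=plane('wrist',hullpts(m),.018,T)[:,:2];print(p.min(0),p.max(0))"
```

```text
[ 0.6527 -0.0646  0.1048] [-0.3 -0.  -0.1]
(array([-0.4,  2.6, 73.8]), array([-0.3, -0. , -0.1]))
0
```

View pics/w3.png

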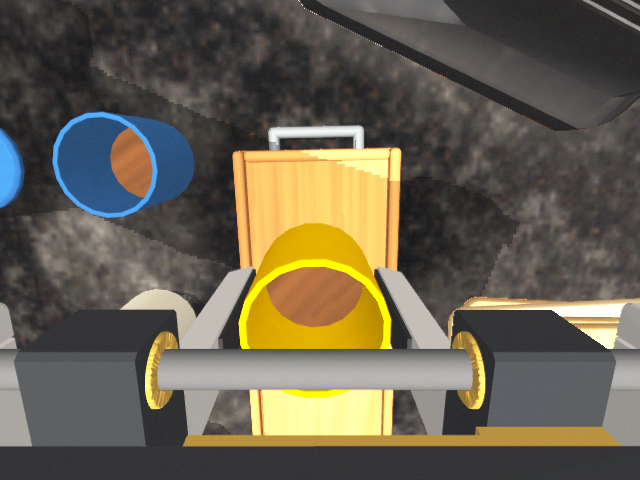

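The tray's left end lies between (234,153) and (400,152), and the held canister is above the tray between its rims.

```bash
python3 -c "
from h import *
T=wrist_T();print(plane('wrist',[[234,152],[400,150],[241,262],[397,262]],.018,T))"
```

```text
[[ 5.96669013e-01 -7.49625712e-04  1.80000000e-02]
 [ 7.13074869e-01  4.38468237e-04  1.80000000e-02]
 [ 5.97613615e-01 -8.16884284e-02  1.80000000e-02]
 [ 7.15210730e-01 -8.17542751e-02  1.80000000e-02]]
```

Converted, 73 mm / 750 = 0.0973, 65 mm / 750 = 0.0867, -0.3 degrees / 180 = -0.0017.

Emit:
send_rows:
  series:
    - {"tx": 0, "ty": 0.0027, "tz": 0.0333, "wx": 0.0017, "wy": 0, "wz": 0, "hand": 50}
    - {"tx": 0, "ty": 0.0027, "tz": 0.0667, "wx": -0.0017, "wy": 0, "wz": 0, "hand": 50}
    - {"tx": 0, "ty": 0.0027, "tz": 0.0867, "wx": -0.0017, "wy": 0, "wz": 0, "hand": 50}
    - {"tx": 0, "ty": 0.0027, "tz": 0.0973, "wx": -0.0017, "wy": 0, "wz": 0, "hand": 50}
    - {"tx": 0, "ty": 0.0027, "tz": 0.0973, "wx": -0.0017, "wy": 0, "wz": 0, "hand": 50}

```text
clock: 6.02
tool_pos: [0.656, -0.0646, 0.0348]
tcp_rot: [2.221, 2.218, 0.004]
wrist_force: [-0.2, 0.9, -2.5]
gripper_width: 0.641
grasp_force: 30.0
```

Emit:
send_rows:
  series:
    - {"tx": 0, "ty": 0, "tz": 0, "wx": 0, "wy": 0, "wz": 0, "hand": 50}
    - {"tx": 0, "ty": 0, "tz": 0, "wx": 0, "wy": 0, "wz": 0, "hand": 84}
    - {"tx": 0, "ty": 0, "tz": 0, "wx": 0, "wy": 0, "wz": 0, "hand": 84}
    - {"tx": 0, "ty": 0, "tz": 0, "wx": 0, "wy": 0, "wz": 0, "hand": 84}
    - {"tx": 0, "ty": 0, "tz": 0, "wx": 0, "wy": 0, "wz": 0, "hand": 84}

```text
clock: 6.43
tool_pos: [0.657, -0.0649, 0.0363]
tcp_rot: [2.22, 2.216, 0.007]
wrist_force: [0.3, -0.5, -0.6]
gripper_width: 0.879
grasp_force: 0.0
```

Converted, -170 mm / 750 = -0.2267, -140 mm / 750 = -0.1867.

Emit:
send_rows:
  series:
    - {"tx": 0, "ty": 0, "tz": -0.0467, "wx": 0, "wy": 0, "wz": 0, "hand": 84}
    - {"tx": 0, "ty": 0, "tz": -0.0933, "wx": 0, "wy": 0, "wz": 0, "hand": 94}
    - {"tx": 0, "ty": 0, "tz": -0.14, "wx": 0, "wy": 0, "wz": 0, "hand": 94}
    - {"tx": 0, "ty": -0.0267, "tz": -0.1867, "wx": 0, "wy": 0, "wz": 0, "hand": 94}
    - {"tx": 0, "ty": -0.06, "tz": -0.2267, "wx": 0, "wy": 0, "wz": 0, "hand": 94}

```text
clock: 6.85
tool_pos: [0.6111, -0.0649, 0.2075]
tcp_rot: [2.219, 2.216, 0.007]
wrist_force: [0.4, 0.7, 1.2]
gripper_width: 1.0
grasp_force: 0.0
```

```bash
python3 look.py - canister_yellow canister_blue canister_white lid_blue lid_white;python3 -c "
from h import *
print(rel([.528,-.01,.2]))"
```

```text
canister_yellow 0.91 [331.0, 188.2, 73.3, 75.7] [ 0.6563 -0.0654] 0.03558443486690521
canister_yellow 0.63 [229.0, 389.7, 58.2, 30.7] [ 0.5554 -0.2431] 0.028788253664970398
canister_blue 0.7 [185.3, 122.6, 81.8, 70.9] [ 0.5374 -0.0077] 0.033917803317308426
canister_white 0.75 [206.8, 254.4, 56.4, 79.3] [ 0.5378 -0.1284] 0.041847676038742065
lid_blue 0.74 [71.1, 123.3, 74.8, 71.2] [ 0.4146 -0.0096] 0.03470328450202942
lid_white 0.75 [228.8, 389.4, 58.8, 31.8] [ 0.5466 -0.2796] 0.03352794423699379
[ 0.6107 -0.0645  0.2046] [ 0.3  0.  -0.1]
(array([ 54.4, -82.8,   4.2]), array([ 0.3,  0. , -0.1]))
```

Converted, -83 mm / 750 = -0.1107, -75 mm / 750 = -0.1, 0.3 degrees / 180 = 0.0017.

Emit:
send_rows:
  series:
    - {"tx": 0.02, "ty": -0.0333, "tz": 0, "wx": 0.0011, "wy": 0, "wz": 0, "hand": 94}
    - {"tx": 0.04, "ty": -0.0667, "tz": 0, "wx": 0.0011, "wy": 0, "wz": 0, "hand": 94}
    - {"tx": 0.06, "ty": -0.1, "tz": 0.0027, "wx": 0.0017, "wy": 0, "wz": 0, "hand": 94}
    - {"tx": 0.0747, "ty": -0.1107, "tz": 0.0053, "wx": 0.0017, "wy": 0, "wz": 0, "hand": 94}
    - {"tx": 0.0747, "ty": -0.1107, "tz": 0.0053, "wx": 0.0017, "wy": 0, "wz": 0, "hand": 94}

```text
clock: 7.57
tool_pos: [0.5261, -0.0063, 0.1996]
tcp_rot: [-2.219, -2.221, 0.002]
wrist_force: [-0.1, 0.7, -1.2]
gripper_width: 1.0
grasp_force: 0.0
```

```bash
python3 look.py w4 canister_blue canister_yellow lid_blue lid_red canister_white;python3 -c "
from h import *
print(rel([.528,-.008,.022]))"
```

```text
canister_blue 0.57 [289.6, 189.4, 71.3, 73.4] [ 0.5333 -0.0052] 0.03297347575426102
canister_blue 0.3 [285.6, 308.0, 59.3, 85.4] [ 0.5258 -0.1019] 0.028845062479376793
canister_yellow 0.88 [415.9, 243.6, 87.3, 79.6] [ 0.6562 -0.0531] 0.045230817049741745
canister_yellow 0.51 [165.0, 187.9, 67.3, 63.2] [0.4288 0.0009] 0.029812894761562347
lid_blue 0.6 [165.4, 185.6, 69.1, 65.3] [ 0.4135 -0.0084] 0.03373003751039505
lid_red 0.59 [173.9, 24.3, 75.0, 81.3] [0.4327 0.1327] 0.033451370894908905
canister_white 0.7 [286.9, 308.1, 52.8, 87.2] [ 0.5254 -0.1019] 0.028309110552072525
[ 0.5283 -0.0095  0.2005] [-0.   0.1 -0.2]
(array([  1.6,  -0.2, 178.5]), array([-0. ,  0.1, -0.2]))
```

View pics/w4.png

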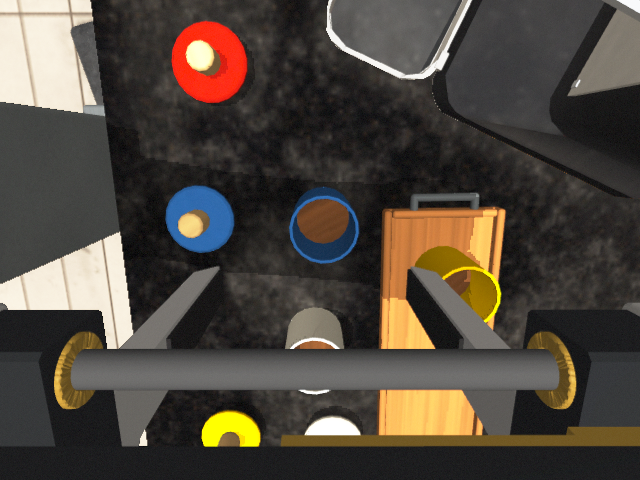

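The blue canister's rim is centred at about (324,229) and the white canister's top is at about (315,365). The yellow canister stands in the tray.

```bash
python3 -c "
from h import *
T=wrist_T();p=plane('wrist',[[324,229],[290,229],[358,229],[315,367]],.07,T);print(p)
print(rel([*p[0][:2],.022]))"
```

```text
[[ 0.53653194 -0.01071549  0.07      ]
 [ 0.50753718 -0.01063594  0.07      ]
 [ 0.56552637 -0.01079503  0.07      ]
 [ 0.52852533 -0.14351143  0.07      ]]
(array([ -1.1,   8.3, 178.5]), array([-0. ,  0.1, -0.2]))
```

Converted, 173 mm / 750 = 0.2307, 140 mm / 750 = 0.1867.

Emit:
send_rows:
  series:
    - {"tx": -0.0013, "ty": 0.0107, "tz": 0.0467, "wx": 0, "wy": 0, "wz": 0, "hand": 84}
    - {"tx": -0.0013, "ty": 0.0107, "tz": 0.0933, "wx": 0, "wy": 0, "wz": 0, "hand": 84}
    - {"tx": -0.0013, "ty": 0.0107, "tz": 0.14, "wx": 0, "wy": 0, "wz": 0, "hand": 84}
    - {"tx": -0.0013, "ty": 0.0107, "tz": 0.1867, "wx": 0, "wy": 0, "wz": 0, "hand": 84}
    - {"tx": -0.0013, "ty": 0.0107, "tz": 0.2307, "wx": 0, "wy": 0, "wz": 0, "hand": 84}

```text
clock: 8.28
tool_pos: [0.5357, -0.0104, 0.0257]
tcp_rot: [2.224, 2.219, -0.001]
wrist_force: [0.7, 0.1, -0.2]
gripper_width: 0.891
grasp_force: 0.0
```

Emit:
send_rows:
  series:
    - {"tx": 0, "ty": 0, "tz": 0, "wx": 0, "wy": 0, "wz": 0, "hand": 84}
    - {"tx": 0, "ty": 0, "tz": 0, "wx": 0, "wy": 0, "wz": 0, "hand": 50}
    - {"tx": 0, "ty": 0, "tz": 0, "wx": 0, "wy": 0, "wz": 0, "hand": 50}
    - {"tx": 0, "ty": 0, "tz": 0, "wx": 0, "wy": 0, "wz": 0, "hand": 50}
    - {"tx": 0, "ty": 0, "tz": 0, "wx": 0, "wy": 0, "wz": 0, "hand": 50}

```text
clock: 8.7
tool_pos: [0.5367, -0.0096, 0.0296]
tcp_rot: [2.222, 2.219, 0.003]
wrist_force: [-1.4, 0.1, 1.1]
gripper_width: 0.646
grasp_force: 0.8
```

Converted, -130 mm / 750 = -0.1733, -100 mm / 750 = -0.1333.

Emit:
send_rows:
  series:
    - {"tx": 0, "ty": 0, "tz": 0, "wx": 0, "wy": 0, "wz": 0, "hand": 50}
    - {"tx": 0, "ty": 0, "tz": -0.04, "wx": 0, "wy": 0, "wz": 0, "hand": 50}
    - {"tx": 0, "ty": 0, "tz": -0.0867, "wx": 0, "wy": 0, "wz": 0, "hand": 50}
    - {"tx": 0, "ty": 0, "tz": -0.1333, "wx": 0, "wy": 0, "wz": 0, "hand": 50}
    - {"tx": 0, "ty": 0, "tz": -0.1733, "wx": 0, "wy": 0, "wz": 0, "hand": 50}

```text
clock: 9.12
tool_pos: [0.5359, -0.0098, 0.1608]
tcp_rot: [2.223, 2.218, 0.002]
wrist_force: [0.7, 1.2, -1.6]
gripper_width: 0.626
grasp_force: 29.8
```

```bash
python3 -c "
from h import *
print(rel([.655,-.16,.11]))"
```

```text
(array([-149.9,  119.3,   50.9]), array([ 0.1, -0. , -0.1]))
```

Converted, -150 mm / 750 = -0.2, -125 mm / 750 = -0.1667.

Emit:
send_rows:
  series:
    - {"tx": -0.0427, "ty": 0.0333, "tz": 0, "wx": 0, "wy": 0, "wz": 0, "hand": 50}
    - {"tx": -0.0853, "ty": 0.0667, "tz": 0, "wx": 0, "wy": 0, "wz": 0, "hand": 50}
    - {"tx": -0.128, "ty": 0.1013, "tz": 0, "wx": 0, "wy": 0, "wz": 0, "hand": 50}
    - {"tx": -0.1667, "ty": 0.1333, "tz": 0, "wx": 0, "wy": 0, "wz": 0, "hand": 50}
    - {"tx": -0.2, "ty": 0.1587, "tz": 0, "wx": 0, "wy": 0, "wz": 0, "hand": 50}

```text
clock: 9.53
tool_pos: [0.6559, -0.1619, 0.1587]
tcp_rot: [2.223, 2.218, 0.001]
wrist_force: [0.1, 0.9, -2.3]
gripper_width: 0.626
grasp_force: 29.8
```

Converted, 110 mm / 750 = 0.1467, 100 mm / 750 = 0.1333.

Emit:
send_rows:
  series:
    - {"tx": 0, "ty": 0, "tz": 0.04, "wx": 0, "wy": 0, "wz": 0, "hand": 50}
    - {"tx": 0, "ty": 0, "tz": 0.08, "wx": 0, "wy": 0, "wz": 0, "hand": 50}
    - {"tx": 0, "ty": 0, "tz": 0.1133, "wx": 0, "wy": 0, "wz": 0, "hand": 50}
    - {"tx": 0, "ty": 0, "tz": 0.1333, "wx": 0, "wy": 0, "wz": 0, "hand": 50}
    - {"tx": 0, "ty": 0, "tz": 0.1467, "wx": 0, "wy": 0, "wz": 0, "hand": 50}

```text
clock: 9.95
tool_pos: [0.6541, -0.1596, 0.0467]
tcp_rot: [-2.222, -2.219, 0.001]
wrist_force: [0.5, 0.1, -1.5]
gripper_width: 0.627
grasp_force: 29.8
```

```bash
python3 -c "
from h import *
print(rel([.655,-.16,.036]))"
```

```text
(array([-0.4,  0.9, 10.7]), array([-0.1, -0. , -0.1]))
```

Next: release blue, then go and view white.

Converted, 11 mm / 750 = 0.0147, 6 mm / 750 = 0.008.

Emit:
send_rows:
  series:
    - {"tx": 0, "ty": 0.0013, "tz": 0.008, "wx": 0, "wy": 0, "wz": 0, "hand": 50}
    - {"tx": 0, "ty": 0.0013, "tz": 0.0147, "wx": 0, "wy": 0, "wz": 0, "hand": 50}
    - {"tx": 0, "ty": 0.0013, "tz": 0.0147, "wx": 0, "wy": 0, "wz": 0, "hand": 50}
    - {"tx": 0, "ty": 0.0013, "tz": 0.0147, "wx": 0, "wy": 0, "wz": 0, "hand": 84}
    - {"tx": 0, "ty": 0.0013, "tz": 0.0147, "wx": 0, "wy": 0, "wz": 0, "hand": 84}

```text
clock: 10.37
tool_pos: [0.6562, -0.16, 0.038]
tcp_rot: [2.222, 2.219, 0.001]
wrist_force: [-0.0, -0.7, 0.3]
gripper_width: 0.73
grasp_force: 0.0
```

Emit:
send_rows:
  series:
    - {"tx": 0, "ty": 0, "tz": 0, "wx": 0, "wy": 0, "wz": 0, "hand": 84}
    - {"tx": 0, "ty": 0, "tz": 0, "wx": 0, "wy": 0, "wz": 0, "hand": 84}
    - {"tx": 0, "ty": 0, "tz": -0.0467, "wx": 0, "wy": 0, "wz": 0, "hand": 84}
    - {"tx": 0, "ty": 0, "tz": -0.0933, "wx": 0, "wy": 0, "wz": 0, "hand": 84}
    - {"tx": 0, "ty": 0, "tz": -0.14, "wx": 0, "wy": 0, "wz": 0, "hand": 84}

```text
clock: 10.78
tool_pos: [0.6551, -0.16, 0.1432]
tcp_rot: [-2.223, -2.219, 0.001]
wrist_force: [0.7, -0.4, -0.0]
gripper_width: 0.894
grasp_force: 0.0
```

Converted, -128 mm / 750 = -0.1707, -110 mm / 750 = -0.1467.

Emit:
send_rows:
  series:
    - {"tx": 0, "ty": -0.0267, "tz": -0.04, "wx": 0, "wy": 0, "wz": 0, "hand": 84}
    - {"tx": 0, "ty": -0.0667, "tz": -0.08, "wx": 0, "wy": 0, "wz": 0, "hand": 84}
    - {"tx": 0.0067, "ty": -0.1067, "tz": -0.0933, "wx": 0, "wy": 0, "wz": 0, "hand": 84}
    - {"tx": 0.0133, "ty": -0.1467, "tz": -0.0933, "wx": 0, "wy": 0, "wz": 0, "hand": 84}
    - {"tx": 0.02, "ty": -0.1707, "tz": -0.0933, "wx": 0, "wy": 0, "wz": 0, "hand": 84}

```text
clock: 11.2
tool_pos: [0.5254, -0.1449, 0.2128]
tcp_rot: [2.224, 2.218, 0.003]
wrist_force: [0.1, 0.4, -0.7]
gripper_width: 0.894
grasp_force: 0.0
```

```bash
python3 look.py w5 canister_blue canister_yellow canister_white lid_white lid_yellow;python3 -c "
from h import *
print(rel([.528,-.143,.027]))"
```

```text
canister_blue 0.84 [411.2, 195.9, 86.9, 75.0] [ 0.6508 -0.1546] 0.04152523726224899
canister_white 0.87 [250.3, 219.1, 65.4, 79.4] [ 0.4973 -0.1777] 0.036809757351875305
canister_white 0.65 [419.0, 94.0, 95.0, 76.8] [ 0.6525 -0.0676] 0.03982434421777725
canister_white 0.55 [211.0, 294.6, 46.4, 54.7] [ 0.4519 -0.2421] 0.028906114399433136
lid_white 0.62 [303.0, 298.3, 58.8, 49.5] [ 0.5463 -0.266 ] 0.03367123752832413
lid_yellow 0.82 [206.4, 295.3, 53.7, 52.9] [ 0.4408 -0.2658] 0.03393779322504997
[ 0.5283 -0.1447  0.2119] [ 0.   0.  -0.1]
(array([  1.8,  -0.4, 184.9]), array([ 0. ,  0. , -0.1]))
```

View pics/w5.png

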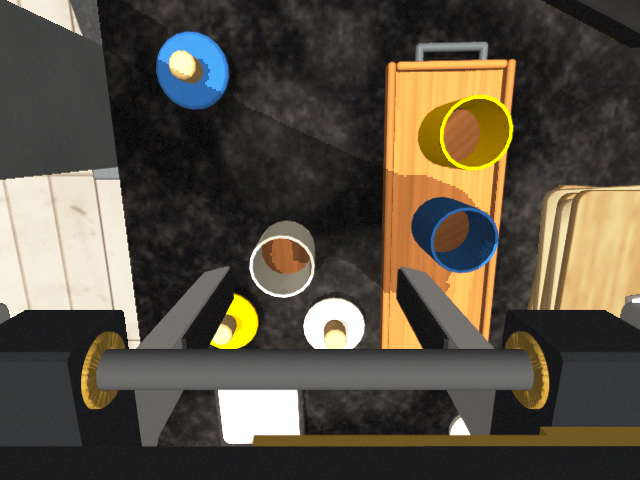

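White has been knocked and its rim is now at (282,264). The yellow rim is at (477,132) and the blue rim at (464,236), both in the tray.

```bash
python3 -c "
from h import *
T=wrist_T();p=plane('wrist',[[282,265],[250,265],[315,265]],.07,T);print(p)
print(plane('wrist',[[477,132],[464,237]],.078,T))
print(rel([*p[0][:2],.027]))"
```

```text
[[ 0.49906054 -0.18185509  0.07      ]
 [ 0.47007677 -0.18180651  0.07      ]
 [ 0.52895393 -0.18190518  0.07      ]]
[[ 0.66036457 -0.06628691  0.078     ]
 [ 0.6581689  -0.15397938  0.078     ]]
(array([-37.1, -29.3, 184.9]), array([ 0. ,  0. , -0.1]))
```

Emit:
send_rows:
  series:
    - {"tx": -0.04, "ty": -0.032, "tz": 0.0133, "wx": 0, "wy": 0, "wz": 0, "hand": 88}
    - {"tx": -0.0493, "ty": -0.0387, "tz": 0.0533, "wx": 0, "wy": 0, "wz": 0, "hand": 88}
    - {"tx": -0.0493, "ty": -0.0387, "tz": 0.0933, "wx": 0, "wy": 0, "wz": 0, "hand": 88}
    - {"tx": -0.0493, "ty": -0.0387, "tz": 0.1133, "wx": 0, "wy": 0, "wz": 0, "hand": 88}
    - {"tx": -0.0493, "ty": -0.0387, "tz": 0.1133, "wx": 0, "wy": 0, "wz": 0, "hand": 88}

```text
clock: 11.92
tool_pos: [0.4972, -0.1816, 0.1237]
tcp_rot: [-2.221, -2.216, 0.006]
wrist_force: [-0.1, 0.3, -1.3]
gripper_width: 0.936
grasp_force: 0.0
```

```bash
python3 look.py w6 canister_white;python3 -c "
from h import *
print(rel([.499,-.182,.027]))"
```

```text
canister_white 0.59 [267.7, 197.7, 88.3, 101.6] [ 0.4957 -0.1801] 0.03402882069349289
[ 0.4989 -0.182   0.1269] [-0.1  0.  -0.1]
(array([ 0.1,  0.2, 99.9]), array([-0.1,  0. , -0.1]))
```

View pics/w6.png

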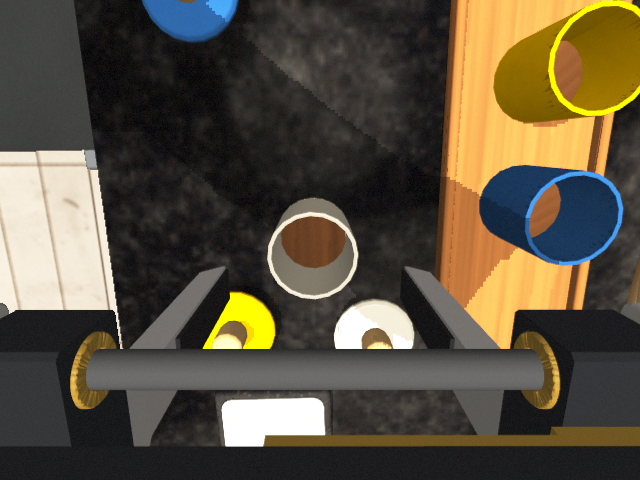

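White's rim is at (312,255), centred between the fingers.

Converted, 100 mm / 750 = 0.1333, 90 mm / 750 = 0.12.

Emit:
send_rows:
  series:
    - {"tx": 0, "ty": 0, "tz": 0.0467, "wx": 0, "wy": 0, "wz": 0, "hand": 88}
    - {"tx": 0, "ty": 0, "tz": 0.0867, "wx": 0, "wy": 0, "wz": 0, "hand": 88}
    - {"tx": 0, "ty": 0, "tz": 0.12, "wx": 0, "wy": 0, "wz": 0, "hand": 88}
    - {"tx": 0, "ty": 0, "tz": 0.1333, "wx": 0, "wy": 0, "wz": 0, "hand": 88}
    - {"tx": 0, "ty": 0, "tz": 0.1333, "wx": 0, "wy": 0, "wz": 0, "hand": 50}

```text
clock: 12.43
tool_pos: [0.4984, -0.1816, 0.0261]
tcp_rot: [-2.222, -2.219, 0.002]
wrist_force: [0.5, -0.7, -0.0]
gripper_width: 0.9
grasp_force: 0.0
```

Emit:
send_rows:
  series:
    - {"tx": 0, "ty": 0, "tz": 0, "wx": 0, "wy": 0, "wz": 0, "hand": 50}
    - {"tx": 0, "ty": 0, "tz": 0, "wx": 0, "wy": 0, "wz": 0, "hand": 50}
    - {"tx": 0, "ty": 0, "tz": 0, "wx": 0, "wy": 0, "wz": 0, "hand": 50}
    - {"tx": 0, "ty": 0, "tz": 0, "wx": 0, "wy": 0, "wz": 0, "hand": 50}
    - {"tx": 0, "ty": 0, "tz": 0, "wx": 0, "wy": 0, "wz": 0, "hand": 50}

```text
clock: 12.85
tool_pos: [0.4993, -0.1818, 0.0281]
tcp_rot: [2.222, 2.219, 0.002]
wrist_force: [-3.1, 1.3, 11.3]
gripper_width: 0.643
grasp_force: 30.0
```

Converted, -130 mm / 750 = -0.1733, -100 mm / 750 = -0.1333.

Emit:
send_rows:
  series:
    - {"tx": 0, "ty": 0, "tz": -0.04, "wx": 0, "wy": 0, "wz": 0, "hand": 50}
    - {"tx": 0, "ty": 0, "tz": -0.0867, "wx": 0, "wy": 0, "wz": 0, "hand": 50}
    - {"tx": 0, "ty": 0, "tz": -0.1333, "wx": 0, "wy": 0, "wz": 0, "hand": 50}
    - {"tx": 0, "ty": 0, "tz": -0.1733, "wx": 0, "wy": 0, "wz": 0, "hand": 50}
    - {"tx": 0, "ty": 0, "tz": -0.1733, "wx": 0, "wy": 0, "wz": 0, "hand": 50}

```text
clock: 13.27
tool_pos: [0.5009, -0.1826, 0.1627]
tcp_rot: [2.219, 2.215, 0.008]
wrist_force: [0.8, -0.2, -0.3]
gripper_width: 0.639
grasp_force: 30.0
```

```bash
python3 -c "
from h import *
print(rel([.655,-.255,.036]))"
```

```text
(array([-71.9, 153.2, 128. ]), array([ 0.5,  0.1, -0.1]))
```

Converted, 153 mm / 750 = 0.204, 130 mm / 750 = 0.1733.

Emit:
send_rows:
  series:
    - {"tx": -0.02, "ty": 0.044, "tz": 0, "wx": 0, "wy": 0, "wz": 0, "hand": 50}
    - {"tx": -0.04, "ty": 0.088, "tz": 0, "wx": 0, "wy": 0, "wz": 0, "hand": 50}
    - {"tx": -0.06, "ty": 0.132, "tz": 0, "wx": 0, "wy": 0, "wz": 0, "hand": 50}
    - {"tx": -0.08, "ty": 0.1733, "tz": 0, "wx": 0, "wy": 0, "wz": 0, "hand": 50}
    - {"tx": -0.096, "ty": 0.204, "tz": 0, "wx": 0, "wy": 0, "wz": 0, "hand": 50}

```text
clock: 13.68
tool_pos: [0.6534, -0.2543, 0.1563]
tcp_rot: [2.222, 2.22, 0.0]
wrist_force: [0.0, -0.6, -2.1]
gripper_width: 0.644
grasp_force: 30.0
```

Converted, 112 mm / 750 = 0.1493, 108 mm / 750 = 0.144.

Emit:
send_rows:
  series:
    - {"tx": 0, "ty": 0, "tz": 0.04, "wx": 0, "wy": 0, "wz": 0, "hand": 50}
    - {"tx": 0, "ty": 0, "tz": 0.08, "wx": 0, "wy": 0, "wz": 0, "hand": 50}
    - {"tx": 0, "ty": 0, "tz": 0.12, "wx": 0, "wy": 0, "wz": 0, "hand": 50}
    - {"tx": 0, "ty": 0, "tz": 0.144, "wx": 0, "wy": 0, "wz": 0, "hand": 50}
    - {"tx": 0, "ty": 0, "tz": 0.1493, "wx": 0, "wy": 0, "wz": 0, "hand": 50}

```text
clock: 14.1
tool_pos: [0.6495, -0.2529, 0.0409]
tcp_rot: [-2.22, -2.216, 0.004]
wrist_force: [-0.3, 0.9, -2.6]
gripper_width: 0.645
grasp_force: 30.0
```

```bash
python3 -c "
from h import *
print(rel([.655,-.255,.036]))"
```

```text
(array([-2.1,  5.5,  4.9]), array([-0.3, -0.1, -0.1]))
```

Converted, 5 mm / 750 = 0.0067, 4 mm / 750 = 0.0053, -0.3 degrees / 180 = -0.0017.

Emit:
send_rows:
  series:
    - {"tx": -0.0027, "ty": 0.0067, "tz": 0.0053, "wx": -0.0017, "wy": 0, "wz": 0, "hand": 50}
    - {"tx": -0.0027, "ty": 0.0067, "tz": 0.0053, "wx": -0.0017, "wy": 0, "wz": 0, "hand": 50}
    - {"tx": -0.0027, "ty": 0.0067, "tz": 0.0053, "wx": -0.0017, "wy": 0, "wz": 0, "hand": 84}
    - {"tx": -0.0027, "ty": 0.0067, "tz": 0.0053, "wx": -0.0017, "wy": 0, "wz": 0, "hand": 84}
    - {"tx": -0.0027, "ty": 0.0067, "tz": 0.0053, "wx": -0.0017, "wy": 0, "wz": 0, "hand": 84}

```text
clock: 14.52
tool_pos: [0.657, -0.2561, 0.0422]
tcp_rot: [2.219, 2.216, 0.007]
wrist_force: [0.3, 0.3, 0.3]
gripper_width: 0.818
grasp_force: 0.0
```

Converted, -140 mm / 750 = -0.1867, -105 mm / 750 = -0.14.

Emit:
send_rows:
  series:
    - {"tx": 0, "ty": 0, "tz": 0, "wx": 0, "wy": 0, "wz": 0, "hand": 84}
    - {"tx": 0, "ty": 0, "tz": -0.0467, "wx": 0, "wy": 0, "wz": 0, "hand": 84}
    - {"tx": 0, "ty": 0, "tz": -0.0933, "wx": 0, "wy": 0, "wz": 0, "hand": 84}
    - {"tx": 0, "ty": 0, "tz": -0.14, "wx": 0, "wy": 0, "wz": 0, "hand": 84}
    - {"tx": 0, "ty": 0, "tz": -0.1867, "wx": 0, "wy": 0, "wz": 0, "hand": 84}

```text
clock: 14.93
tool_pos: [0.6554, -0.2559, 0.183]
tcp_rot: [2.221, 2.216, 0.006]
wrist_force: [1.0, 0.1, 0.3]
gripper_width: 0.894
grasp_force: 0.0
```

Emit:
send_rows:
  series:
    - {"tx": 0, "ty": -0.04, "tz": -0.02, "wx": 0, "wy": 0, "wz": 0, "hand": 70}
    - {"tx": 0, "ty": -0.08, "tz": -0.04, "wx": 0, "wy": 0, "wz": 0, "hand": 50}
    - {"tx": 0, "ty": -0.12, "tz": -0.06, "wx": 0, "wy": 0, "wz": 0, "hand": 50}
    - {"tx": 0, "ty": -0.1467, "tz": -0.0667, "wx": 0, "wy": 0, "wz": 0, "hand": 50}
    - {"tx": 0, "ty": -0.1467, "tz": -0.0667, "wx": 0, "wy": 0, "wz": 0, "hand": 50}

```text
clock: 15.35
tool_pos: [0.5426, -0.2569, 0.2328]
tcp_rot: [2.222, 2.212, 0.009]
wrist_force: [-0.1, 0.3, 0.8]
gripper_width: 0.576
grasp_force: 0.0
```

```bash
python3 look.py w7 canister_blue canister_yellow canister_white lid_white lid_yellow
```

```text
canister_blue 0.68 [392.8, 71.7, 88.1, 72.3] [ 0.6523 -0.1589] 0.03797493502497673
canister_yellow 0.69 [399.3, 0.4, 91.1, 50.0] [ 0.6471 -0.0886] 0.03730855509638786
canister_white 0.66 [392.9, 184.3, 75.0, 69.4] [ 0.653  -0.2559] 0.03888621926307678
lid_white 0.76 [285.0, 190.7, 63.6, 62.2] [ 0.5465 -0.2694] 0.0337979719042778
lid_yellow 0.75 [173.0, 185.9, 69.7, 62.8] [ 0.4306 -0.2628] 0.0337558314204216
[ 0.5459 -0.2554  0.2298] [ 0.3  0.  -0.1]
```

View pics/w7.png

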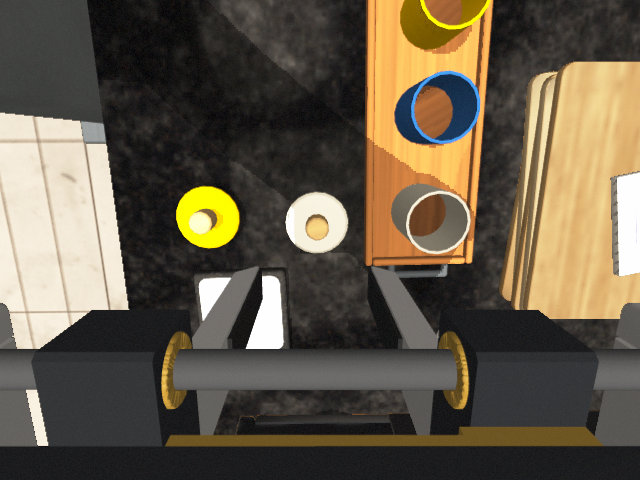

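All three canisters stand in the tray, with the white rim at (439,222) and the blue rim at (446,108). The white lid is at (317,222) with its knob at (317,228), and the yellow lid is at (208,217).

```bash
python3 -c "
from h import *
T=wrist_T();print(plane('wrist',[[317,228],[201,222]],.05,T));print(plane('wrist',[[439,222],[446,107.5]],.078,T))
print(rel([.5465,-.2695,.026]))"
```

```text
[[ 0.54940948 -0.26672408  0.05      ]
 [ 0.43540895 -0.26043725  0.05      ]]
[[ 0.65997299 -0.25512205  0.078     ]
 [ 0.65805867 -0.15638942  0.078     ]]
(array([-14. ,  -0.3, 203.8]), array([ 0.3,  0. , -0.1]))
```

Converted, 180 mm / 750 = 0.24, 155 mm / 750 = 0.2067, 0.3 degrees / 180 = 0.0017.

Emit:
send_rows:
  series:
    - {"tx": -0.0173, "ty": 0.0027, "tz": 0.0533, "wx": 0.0017, "wy": 0, "wz": 0, "hand": 50}
    - {"tx": -0.0173, "ty": 0.0027, "tz": 0.1067, "wx": 0.0017, "wy": 0, "wz": 0, "hand": 50}
    - {"tx": -0.0173, "ty": 0.0027, "tz": 0.16, "wx": 0.0017, "wy": 0, "wz": 0, "hand": 50}
    - {"tx": -0.0173, "ty": 0.0027, "tz": 0.2067, "wx": 0.0017, "wy": 0, "wz": 0, "hand": 50}
    - {"tx": -0.0173, "ty": 0.0027, "tz": 0.24, "wx": 0.0017, "wy": 0, "wz": 0, "hand": 50}

```text
clock: 16.07
tool_pos: [0.5472, -0.268, 0.0464]
tcp_rot: [-2.221, -2.218, 0.003]
wrist_force: [1.1, -0.2, -0.5]
gripper_width: 0.532
grasp_force: 0.0
```

```bash
python3 -c "
from h import *
env.capture('wrist')
print(rel([.548,-.268,.028]))
env.capture('wrist')
print(rel([.548,-.268,.028]))"
```

```text
(array([-0.9,  2.5, 14.8]), array([-0.4, -0.1, -0.1]))
(array([-0.4,  1.9, 18. ]), array([-0.4, -0.1, -0.1]))
```

Converted, 18 mm / 750 = 0.024, 9 mm / 750 = 0.012, -0.2 degrees / 180 = -0.0011.

Emit:
send_rows:
  series:
    - {"tx": 0, "ty": 0.0013, "tz": 0.012, "wx": -0.0011, "wy": 0, "wz": 0, "hand": 50}
    - {"tx": 0, "ty": 0.0013, "tz": 0.024, "wx": -0.0011, "wy": 0, "wz": 0, "hand": 50}
    - {"tx": 0, "ty": 0.0013, "tz": 0.024, "wx": -0.0011, "wy": 0, "wz": 0, "hand": 10}
    - {"tx": 0, "ty": 0.0013, "tz": 0.024, "wx": -0.0011, "wy": 0, "wz": 0, "hand": 10}
    - {"tx": 0, "ty": 0.0013, "tz": 0.024, "wx": -0.0011, "wy": 0, "wz": 0, "hand": 10}

```text
clock: 16.58
tool_pos: [0.5498, -0.2689, 0.0332]
tcp_rot: [2.221, 2.217, 0.005]
wrist_force: [-0.4, -1.6, 0.3]
gripper_width: 0.355
grasp_force: 0.0
```

Converted, -60 mm / 750 = -0.08, -30 mm / 750 = -0.04.

Emit:
send_rows:
  series:
    - {"tx": 0, "ty": 0, "tz": 0, "wx": 0, "wy": 0, "wz": 0, "hand": 10}
    - {"tx": 0, "ty": 0, "tz": 0, "wx": 0, "wy": 0, "wz": 0, "hand": 10}
    - {"tx": 0, "ty": 0, "tz": 0, "wx": 0, "wy": 0, "wz": 0, "hand": 10}
    - {"tx": 0, "ty": 0, "tz": -0.04, "wx": 0, "wy": 0, "wz": 0, "hand": 10}
    - {"tx": 0, "ty": 0, "tz": -0.08, "wx": 0, "wy": 0, "wz": 0, "hand": 10}

```text
clock: 17.0
tool_pos: [0.5481, -0.2683, 0.0921]
tcp_rot: [2.223, 2.219, 0.002]
wrist_force: [0.7, -1.1, 0.3]
gripper_width: 0.242
grasp_force: 30.0
```

Converted, 110 mm / 750 = 0.1467, 85 mm / 750 = 0.1133.

Emit:
send_rows:
  series:
    - {"tx": 0, "ty": 0, "tz": -0.0467, "wx": 0, "wy": 0, "wz": 0, "hand": 10}
    - {"tx": 0.004, "ty": 0.0267, "tz": -0.08, "wx": 0, "wy": 0, "wz": 0, "hand": 10}
    - {"tx": 0.008, "ty": 0.0667, "tz": -0.0933, "wx": 0, "wy": 0, "wz": 0, "hand": 10}
    - {"tx": 0.016, "ty": 0.1133, "tz": -0.0933, "wx": 0, "wy": 0, "wz": 0, "hand": 10}
    - {"tx": 0.016, "ty": 0.1467, "tz": -0.0933, "wx": 0, "wy": 0, "wz": 0, "hand": 10}

```text
clock: 17.42
tool_pos: [0.6619, -0.2548, 0.164]
tcp_rot: [2.218, 2.219, 0.007]
wrist_force: [-0.4, -0.0, -1.2]
gripper_width: 0.245
grasp_force: 30.0
```

```bash
python3 look.py w8 canister_white lid_white;python3 -c "
from h import *
print(rel([.658,-.2555,.09]))"
```

```text
canister_white 0.84 [272.0, 195.6, 67.2, 31.2] [ 0.6557 -0.2345] 0.025687599554657936
lid_white 0.49 [43.9, 295.8, 117.3, 120.0] [ 0.4622 -0.3447] 0.058250781148672104
[ 0.6598 -0.2563  0.162 ] [ 0.2  0.  -0. ]
(array([ 0.8, -2.1, 72. ]), array([ 0.2,  0. , -0. ]))
```

View pics/w8.png

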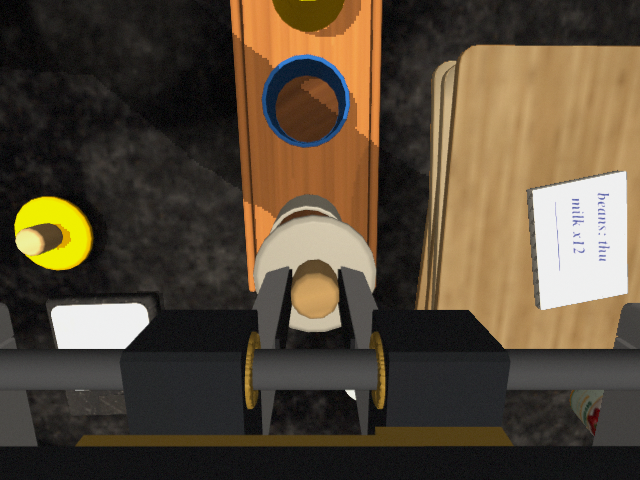

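The white lid is held over the white canister. Blue's rim spans columns 262–349 and white's rim columns 272–340, so the lid has to go about 6 mm back in x.

Converted, 45 mm / 750 = 0.06, 35 mm / 750 = 0.0467, 0.2 degrees / 180 = 0.0011.

Emit:
send_rows:
  series:
    - {"tx": 0, "ty": -0.0067, "tz": 0.0133, "wx": 0.0011, "wy": 0, "wz": 0, "hand": 10}
    - {"tx": 0, "ty": -0.0067, "tz": 0.0267, "wx": 0.0011, "wy": 0, "wz": 0, "hand": 10}
    - {"tx": 0, "ty": -0.0067, "tz": 0.0467, "wx": 0.0011, "wy": 0, "wz": 0, "hand": 10}
    - {"tx": 0, "ty": -0.0067, "tz": 0.06, "wx": 0.0011, "wy": 0, "wz": 0, "hand": 10}
    - {"tx": 0, "ty": -0.0067, "tz": 0.06, "wx": 0.0011, "wy": 0, "wz": 0, "hand": 10}

```text
clock: 17.98
tool_pos: [0.6525, -0.2562, 0.1145]
tcp_rot: [-2.221, -2.217, 0.003]
wrist_force: [-1.0, 0.7, -0.9]
gripper_width: 0.246
grasp_force: 30.0
```

```bash
python3 -c "
from h import *
T=wrist_T();im=env.capture('wrist');cv2.imwrite('pics/w9.png',im[150:350,200:440,::-1].repeat(2,0).repeat(2,1))
print(env.read_state()['tool_pos'],rel([.655,-.2555,.093]))"
```

```text
[ 0.65308676 -0.25656153  0.1159699 ] (array([ 1.,  2., 23.]), array([-0.1, -0. , -0.1]))
```

View pics/w9.png

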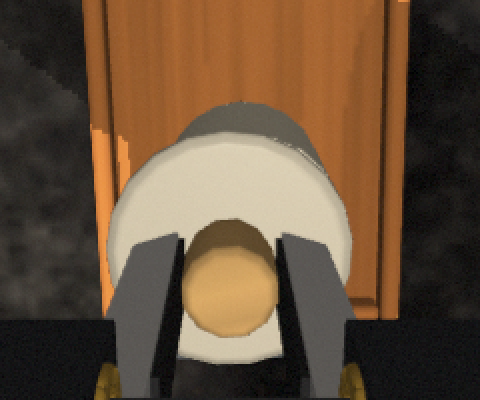

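```bash
python3 -c "
from h import *
np.set_printoptions(precision=4,suppress=True)
for i in range(3):
    T=wrist_T();im=env.capture('wrist');print(env.read_state()['tool_pos'],rel([.655,-.2555,.093])[1])
for n in ['canister_white','canister_blue','lid_white','tray']:
    for r in env.regions_of('wrist',n)[:1]: print(n,r['confidence'],r['bbox'])
cv2.imwrite('pics/w10.png',im[:,:,::-1])"
```

```text
[ 0.6537 -0.2569  0.1171] [-0.1 -0.  -0.1]
[ 0.654  -0.257   0.1178] [ 0.   0.  -0.1]
[ 0.6542 -0.2571  0.1181] [ 0.   0.  -0.1]
canister_white 0.61 [283.0, 198.9, 73.1, 30.0]
canister_blue 0.95 [265.0, 31.0, 108.8, 110.3]
lid_white 0.85 [252.5, 214.7, 125.7, 118.7]
tray 0.64 [229.5, 0.0, 177.7, 312.2]
```

View pics/w10.png

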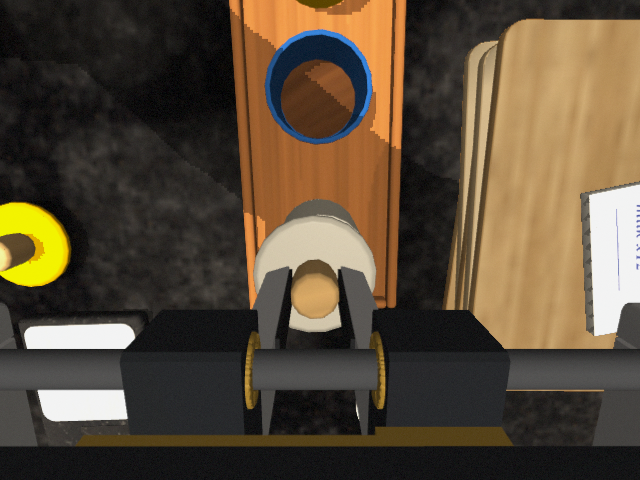

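```bash
python3 -c "
from h import *
np.set_printoptions(precision=4,suppress=True)
T=wrist_T();print(plane('wrist',[[318.3,87]],.078,T),plane('wrist',[[319.5,199.3]],.008,T),rel([.656,-.2555,.1]))"
```

```text
[[ 0.6567 -0.1574  0.078 ]] [[ 0.6585 -0.2297  0.008 ]] (array([ 1.5,  1.7, 18.1]), array([ 0. ,  0. , -0.1]))
```

Converted, 23 mm / 750 = 0.0307, 20 mm / 750 = 0.0267.

Emit:
send_rows:
  series:
    - {"tx": 0, "ty": 0.004, "tz": 0.0067, "wx": 0, "wy": 0, "wz": 0, "hand": 10}
    - {"tx": 0, "ty": 0.004, "tz": 0.0133, "wx": 0, "wy": 0, "wz": 0, "hand": 10}
    - {"tx": 0, "ty": 0.004, "tz": 0.02, "wx": 0, "wy": 0, "wz": 0, "hand": 10}
    - {"tx": 0, "ty": 0.004, "tz": 0.0267, "wx": 0, "wy": 0, "wz": 0, "hand": 10}
    - {"tx": 0, "ty": 0.004, "tz": 0.0307, "wx": 0, "wy": 0, "wz": 0, "hand": 10}

```text
clock: 18.8
tool_pos: [0.6571, -0.257, 0.0946]
tcp_rot: [2.223, 2.219, -0.0]
wrist_force: [-8.6, 5.5, 39.5]
gripper_width: 0.247
grasp_force: 30.0
```

```bash
python3 -c "
from h import *
for i in range(3): env.capture('wrist')
s=env.read_state();print(s['tool_pos'],s['wrist_force'],s['grasp_force'])"
```

```text
[ 0.65710815 -0.25699216  0.09490319] [-1.87432294  1.05303838  7.6064933 ] 30.009194654412568
```

Converted, -60 mm / 750 = -0.08, -30 mm / 750 = -0.04.

Emit:
send_rows:
  series:
    - {"tx": 0, "ty": 0, "tz": 0, "wx": 0, "wy": 0, "wz": 0, "hand": 45}
    - {"tx": 0, "ty": 0, "tz": 0, "wx": 0, "wy": 0, "wz": 0, "hand": 45}
    - {"tx": 0, "ty": 0, "tz": 0, "wx": 0, "wy": 0, "wz": 0, "hand": 45}
    - {"tx": 0, "ty": 0, "tz": -0.04, "wx": 0, "wy": 0, "wz": 0, "hand": 45}
    - {"tx": 0, "ty": 0, "tz": -0.08, "wx": 0, "wy": 0, "wz": 0, "hand": 45}

```text
clock: 19.37
tool_pos: [0.656, -0.2565, 0.1536]
tcp_rot: [-2.221, -2.217, 0.003]
wrist_force: [0.6, 0.4, 0.9]
gripper_width: 0.479
grasp_force: 0.0
```

Emit:
send_rows:
  series:
    - {"tx": 0, "ty": -0.0333, "tz": -0.04, "wx": 0, "wy": 0, "wz": 0, "hand": 45}
    - {"tx": -0.0013, "ty": -0.08, "tz": -0.0667, "wx": 0, "wy": 0, "wz": 0, "hand": 45}
    - {"tx": -0.0027, "ty": -0.1333, "tz": -0.08, "wx": 0, "wy": 0, "wz": 0, "hand": 45}
    - {"tx": -0.004, "ty": -0.1867, "tz": -0.08, "wx": 0, "wy": 0, "wz": 0, "hand": 45}
    - {"tx": -0.0053, "ty": -0.24, "tz": -0.08, "wx": 0, "wy": 0, "wz": 0, "hand": 45}

```text
clock: 19.78
tool_pos: [0.4753, -0.2605, 0.2148]
tcp_rot: [2.222, 2.219, 0.001]
wrist_force: [-0.1, -1.1, 1.3]
gripper_width: 0.481
grasp_force: 0.0
```

```bash
cat > hold.py <<'E'
from h import *
for i in range(6): env.capture('wrist')
E
python3 hold.py; python3 look.py w11 lid_yellow lid_white;python3 -c "
from h import *
print(rel([.433,-.2616,.05]))"
```

```text
lid_yellow 0.89 [231.4, 184.0, 70.9, 64.8] [ 0.43   -0.2629] 0.033927273005247116
lid_white 0.57 [481.5, 183.1, 80.2, 77.9] [ 0.6898 -0.2705] 0.04126792401075363
[ 0.4777 -0.2605  0.2143] [-0.   0.  -0.1]
(array([ -1.1, -44.6, 164.3]), array([-0. ,  0. , -0.1]))
```

View pics/w11.png

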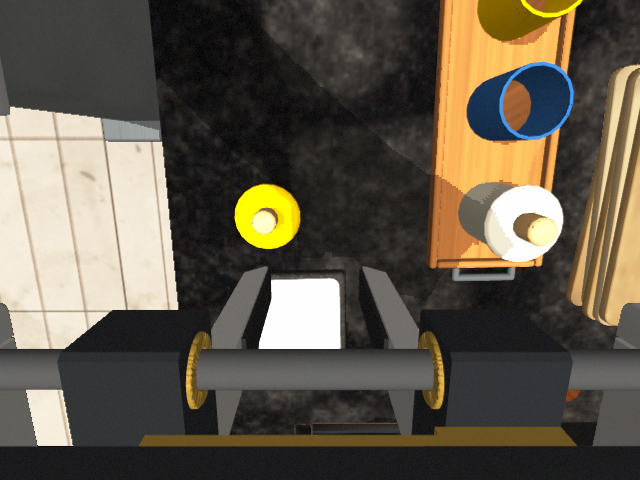

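The white lid sits on its canister. The yellow lid is at (267,216) with its knob at (264,221).

Converted, 165 mm / 750 = 0.22, 140 mm / 750 = 0.1867.

Emit:
send_rows:
  series:
    - {"tx": -0.0013, "ty": -0.048, "tz": 0.04, "wx": 0, "wy": 0, "wz": 0, "hand": 45}
    - {"tx": -0.0013, "ty": -0.0613, "tz": 0.0867, "wx": 0, "wy": 0, "wz": 0, "hand": 45}
    - {"tx": -0.0013, "ty": -0.0613, "tz": 0.14, "wx": 0, "wy": 0, "wz": 0, "hand": 45}
    - {"tx": -0.0013, "ty": -0.0613, "tz": 0.1867, "wx": 0, "wy": 0, "wz": 0, "hand": 45}
    - {"tx": -0.0013, "ty": -0.0613, "tz": 0.22, "wx": 0, "wy": 0, "wz": 0, "hand": 45}

```text
clock: 20.65
tool_pos: [0.4302, -0.261, 0.0467]
tcp_rot: [-2.222, -2.218, 0.002]
wrist_force: [0.2, 0.2, -0.6]
gripper_width: 0.476
grasp_force: 0.0
```

Converted, 17 mm / 750 = 0.0227, 9 mm / 750 = 0.012.

Emit:
send_rows:
  series:
    - {"tx": 0, "ty": 0, "tz": 0.012, "wx": 0, "wy": 0, "wz": 0, "hand": 45}
    - {"tx": 0, "ty": 0, "tz": 0.0227, "wx": 0, "wy": 0, "wz": 0, "hand": 45}
    - {"tx": 0, "ty": 0, "tz": 0.0227, "wx": 0, "wy": 0, "wz": 0, "hand": 45}
    - {"tx": 0, "ty": 0, "tz": 0.0227, "wx": 0, "wy": 0, "wz": 0, "hand": 10}
    - {"tx": 0, "ty": 0, "tz": 0.0227, "wx": 0, "wy": 0, "wz": 0, "hand": 10}

```text
clock: 21.07
tool_pos: [0.4319, -0.2619, 0.0339]
tcp_rot: [2.222, 2.218, 0.001]
wrist_force: [0.3, 0.1, 0.7]
gripper_width: 0.372
grasp_force: 0.0
```

Emit:
send_rows:
  series:
    - {"tx": 0, "ty": 0, "tz": 0, "wx": 0, "wy": 0, "wz": 0, "hand": 10}
    - {"tx": 0, "ty": 0, "tz": 0, "wx": 0, "wy": 0, "wz": 0, "hand": 10}
    - {"tx": 0, "ty": 0, "tz": 0, "wx": 0, "wy": 0, "wz": 0, "hand": 10}
    - {"tx": 0, "ty": 0, "tz": 0, "wx": 0, "wy": 0, "wz": 0, "hand": 10}
    - {"tx": 0, "ty": 0, "tz": 0, "wx": 0, "wy": 0, "wz": 0, "hand": 10}

```text
clock: 21.48
tool_pos: [0.4317, -0.2616, 0.0335]
tcp_rot: [2.222, 2.219, 0.001]
wrist_force: [-0.8, 1.3, 10.2]
gripper_width: 0.245
grasp_force: 30.0
```

```bash
python3 -c "
from h import *
s=env.read_state();print(s['tool_pos'],s['wrist_force'],s['grasp_force'],s['gripper_width'],rel([.656,-.066,.16]))"
```

```text
[ 0.4316659  -0.26164923  0.03353201] [-0.79613498  1.28291979 10.19942751] 30.005068510654382 0.24468994949511158 (array([ 195.9,  224.2, -126.2]), array([ 0.1,  0. , -0.1]))
```

Converted, -130 mm / 750 = -0.1733, -126 mm / 750 = -0.168.

Emit:
send_rows:
  series:
    - {"tx": 0, "ty": 0, "tz": -0.0467, "wx": 0, "wy": 0, "wz": 0, "hand": 10}
    - {"tx": 0, "ty": 0, "tz": -0.0933, "wx": 0, "wy": 0, "wz": 0, "hand": 10}
    - {"tx": 0.0133, "ty": 0.0133, "tz": -0.14, "wx": 0, "wy": 0, "wz": 0, "hand": 10}
    - {"tx": 0.0467, "ty": 0.0467, "tz": -0.168, "wx": 0, "wy": 0, "wz": 0, "hand": 10}
    - {"tx": 0.08, "ty": 0.0827, "tz": -0.1733, "wx": 0, "wy": 0, "wz": 0, "hand": 10}

```text
clock: 21.9
tool_pos: [0.4948, -0.2022, 0.1673]
tcp_rot: [2.223, 2.213, 0.006]
wrist_force: [1.5, -0.7, -0.0]
gripper_width: 0.242
grasp_force: 30.0
```

Converted, 146 mm / 750 = 0.1947, 132 mm / 750 = 0.176.

Emit:
send_rows:
  series:
    - {"tx": 0.036, "ty": 0.04, "tz": 0, "wx": 0, "wy": 0, "wz": 0, "hand": 10}
    - {"tx": 0.072, "ty": 0.08, "tz": 0, "wx": 0, "wy": 0, "wz": 0, "hand": 10}
    - {"tx": 0.108, "ty": 0.12, "tz": 0, "wx": 0, "wy": 0, "wz": 0, "hand": 10}
    - {"tx": 0.144, "ty": 0.16, "tz": 0, "wx": 0, "wy": 0, "wz": 0, "hand": 10}
    - {"tx": 0.176, "ty": 0.1947, "tz": 0, "wx": 0, "wy": 0, "wz": 0, "hand": 10}

```text
clock: 22.32
tool_pos: [0.641, -0.0673, 0.163]
tcp_rot: [2.222, 2.221, 0.001]
wrist_force: [-0.2, 0.0, 0.6]
gripper_width: 0.247
grasp_force: 30.0
```

Converted, 40 mm / 750 = 0.0533, 30 mm / 750 = 0.04.

Emit:
send_rows:
  series:
    - {"tx": 0.0053, "ty": 0.0213, "tz": 0.02, "wx": 0, "wy": 0, "wz": 0, "hand": 10}
    - {"tx": 0.0053, "ty": 0.0213, "tz": 0.04, "wx": 0, "wy": 0, "wz": 0, "hand": 10}
    - {"tx": 0.0053, "ty": 0.0213, "tz": 0.0533, "wx": 0, "wy": 0, "wz": 0, "hand": 10}
    - {"tx": 0.0053, "ty": 0.0213, "tz": 0.0533, "wx": 0, "wy": 0, "wz": 0, "hand": 10}
    - {"tx": 0.0053, "ty": 0.0213, "tz": 0.0533, "wx": 0, "wy": 0, "wz": 0, "hand": 10}

```text
clock: 22.73
tool_pos: [0.6548, -0.0665, 0.1229]
tcp_rot: [-2.224, -2.218, 0.001]
wrist_force: [0.5, -0.1, -0.3]
gripper_width: 0.247
grasp_force: 30.0
```

```bash
python3 hold.py; python3 -c "
from h import *
np.set_printoptions(precision=4,suppress=True)
s=env.read_state();print(s['tool_pos'],s['gripper_width'],rel([.657,-.066,.0955]))
T=wrist_T();im=env.capture('wrist')
for n in ['canister_yellow','lid_yellow']:
    for r in env.regions_of('wrist',n)[:2]: print(n,r['confidence'],r['bbox'])
m,c=reg('wrist','canister_yellow')
if m is not None:
    b=env.regions_of('wrist','canister_yellow')[0]['bbox']
    print(plane('wrist',[[b[0]+b[2]/2,b[1]]],.008,T))"
```

```text
[ 0.6555 -0.066   0.1234] 0.24924029124303723 (array([-0. ,  1.5, 27.9]), array([ 0.1, -0. , -0.1]))
canister_yellow 0.8 [281.6, 198.3, 75.5, 32.9]
lid_yellow 0.72 [249.7, 214.9, 128.3, 116.1]
[[ 0.6597 -0.0387  0.008 ]]
```

Converted, 26 mm / 750 = 0.0347, 24 mm / 750 = 0.032.

Emit:
send_rows:
  series:
    - {"tx": 0, "ty": 0.0027, "tz": 0.0093, "wx": 0, "wy": 0, "wz": 0, "hand": 10}
    - {"tx": 0, "ty": 0.0027, "tz": 0.0187, "wx": 0, "wy": 0, "wz": 0, "hand": 10}
    - {"tx": 0, "ty": 0.0027, "tz": 0.0267, "wx": 0, "wy": 0, "wz": 0, "hand": 10}
    - {"tx": 0, "ty": 0.0027, "tz": 0.032, "wx": 0, "wy": 0, "wz": 0, "hand": 10}
    - {"tx": 0, "ty": 0.0027, "tz": 0.0347, "wx": 0, "wy": 0, "wz": 0, "hand": 10}

```text
clock: 23.7
tool_pos: [0.6569, -0.0658, 0.0956]
tcp_rot: [-2.223, -2.219, 0.001]
wrist_force: [-5.9, 0.6, 20.0]
gripper_width: 0.245
grasp_force: 30.0
```

```bash
python3 hold.py; python3 -c "
from h import *
s=env.read_state();print(s['tool_pos'],s['wrist_force'],s['grasp_force'],rel(s['tool_pos'])[1])"
```

```text
[ 0.65739012 -0.06589849  0.09669872] [-0.34334151 -0.3182503  -0.94833184] 29.999690362019464 [ 0.   0.  -0.1]
```

Converted, -60 mm / 750 = -0.08, -30 mm / 750 = -0.04.

Emit:
send_rows:
  series:
    - {"tx": 0, "ty": 0, "tz": 0, "wx": 0, "wy": 0, "wz": 0, "hand": 45}
    - {"tx": 0, "ty": 0, "tz": 0, "wx": 0, "wy": 0, "wz": 0, "hand": 45}
    - {"tx": 0, "ty": 0, "tz": 0, "wx": 0, "wy": 0, "wz": 0, "hand": 45}
    - {"tx": 0, "ty": 0, "tz": -0.04, "wx": 0, "wy": 0, "wz": 0, "hand": 45}
    - {"tx": 0, "ty": 0, "tz": -0.08, "wx": 0, "wy": 0, "wz": 0, "hand": 45}

```text
clock: 24.42
tool_pos: [0.6564, -0.0658, 0.1561]
tcp_rot: [-2.222, -2.218, 0.004]
wrist_force: [0.4, -0.4, 1.7]
gripper_width: 0.477
grasp_force: 0.0
```

Emit:
send_rows:
  series:
    - {"tx": 0.0133, "ty": -0.04, "tz": -0.0267, "wx": 0, "wy": 0, "wz": 0, "hand": 45}
    - {"tx": 0.0267, "ty": -0.0867, "tz": -0.0533, "wx": 0, "wy": 0, "wz": 0, "hand": 45}
    - {"tx": 0.04, "ty": -0.136, "tz": -0.0667, "wx": 0, "wy": 0, "wz": 0, "hand": 45}
    - {"tx": 0.0533, "ty": -0.1867, "tz": -0.0733, "wx": 0, "wy": 0, "wz": 0, "hand": 45}
    - {"tx": 0.0667, "ty": -0.2373, "tz": -0.0733, "wx": 0, "wy": 0, "wz": 0, "hand": 45}

```text
clock: 24.83
tool_pos: [0.4782, -0.0153, 0.2123]
tcp_rot: [2.223, 2.219, 0.002]
wrist_force: [-0.7, -0.1, 1.7]
gripper_width: 0.482
grasp_force: 0.0
```

Emit:
send_rows:
  series:
    - {"tx": 0.0107, "ty": -0.04, "tz": 0, "wx": 0, "wy": 0, "wz": 0, "hand": 45}
    - {"tx": 0.0107, "ty": -0.064, "tz": 0, "wx": 0, "wy": 0, "wz": 0, "hand": 45}
    - {"tx": 0.0107, "ty": -0.064, "tz": 0, "wx": 0, "wy": 0, "wz": 0, "hand": 45}
    - {"tx": 0.0107, "ty": -0.064, "tz": 0, "wx": 0, "wy": 0, "wz": 0, "hand": 45}
    - {"tx": 0.0107, "ty": -0.064, "tz": 0, "wx": 0, "wy": 0, "wz": 0, "hand": 45}

```text
clock: 25.25
tool_pos: [0.4322, -0.0075, 0.2119]
tcp_rot: [2.223, 2.219, 0.001]
wrist_force: [1.2, -0.9, -0.2]
gripper_width: 0.479
grasp_force: 0.0
```

```bash
python3 hold.py; python3 look.py w12 lid_blue lid_red lid_yellow canister_blue;python3 -c "
from h import *
print(rel([.413,-.008,.033]))"
```

```text
lid_blue 0.7 [264.0, 181.5, 66.1, 65.5] [ 0.4124 -0.0082] 0.03397936746478081
lid_red 0.8 [277.4, 21.9, 76.6, 83.4] [0.4314 0.1327] 0.0337471067905426
lid_yellow 0.88 [524.0, 256.3, 84.0, 73.3] [ 0.7004 -0.0921] 0.04494258016347885
canister_blue 0.58 [566.4, 389.5, 8.7, 8.6] [ 0.6839 -0.1789] 0.00541214132681489
[ 0.4315 -0.0075  0.2116] [-0.   0.  -0.1]
(array([ -0.5, -18.5, 178.6]), array([-0. ,  0. , -0.1]))
```

Converted, 165 mm / 750 = 0.22, 140 mm / 750 = 0.1867.

Emit:
send_rows:
  series:
    - {"tx": 0, "ty": -0.024, "tz": 0.0467, "wx": 0, "wy": 0, "wz": 0, "hand": 45}
    - {"tx": 0, "ty": -0.024, "tz": 0.0933, "wx": 0, "wy": 0, "wz": 0, "hand": 45}
    - {"tx": 0, "ty": -0.024, "tz": 0.14, "wx": 0, "wy": 0, "wz": 0, "hand": 45}
    - {"tx": 0, "ty": -0.024, "tz": 0.1867, "wx": 0, "wy": 0, "wz": 0, "hand": 45}
    - {"tx": 0, "ty": -0.024, "tz": 0.22, "wx": 0, "wy": 0, "wz": 0, "hand": 45}

```text
clock: 26.22
tool_pos: [0.4125, -0.0077, 0.0443]
tcp_rot: [-2.223, -2.22, 0.003]
wrist_force: [-0.2, 1.0, -0.8]
gripper_width: 0.48
grasp_force: 0.0
```

Emit:
send_rows:
  series:
    - {"tx": 0, "ty": 0, "tz": 0.0107, "wx": 0, "wy": 0, "wz": 0, "hand": 45}
    - {"tx": 0, "ty": 0, "tz": 0.0187, "wx": 0, "wy": 0, "wz": 0, "hand": 45}
    - {"tx": 0, "ty": 0, "tz": 0.0187, "wx": 0, "wy": 0, "wz": 0, "hand": 45}
    - {"tx": 0, "ty": 0, "tz": 0.0187, "wx": 0, "wy": 0, "wz": 0, "hand": 10}
    - {"tx": 0, "ty": 0, "tz": 0.0187, "wx": 0, "wy": 0, "wz": 0, "hand": 10}

```text
clock: 26.63
tool_pos: [0.4144, -0.0072, 0.0338]
tcp_rot: [2.222, 2.219, 0.003]
wrist_force: [-0.5, -0.2, -0.2]
gripper_width: 0.376
grasp_force: 0.0
```

Emit:
send_rows:
  series:
    - {"tx": 0, "ty": 0, "tz": 0, "wx": 0, "wy": 0, "wz": 0, "hand": 10}
    - {"tx": 0, "ty": 0, "tz": 0, "wx": 0, "wy": 0, "wz": 0, "hand": 10}
    - {"tx": 0, "ty": 0, "tz": 0, "wx": 0, "wy": 0, "wz": 0, "hand": 10}
    - {"tx": 0, "ty": 0, "tz": 0, "wx": 0, "wy": 0, "wz": 0, "hand": 10}
    - {"tx": 0, "ty": 0, "tz": 0, "wx": 0, "wy": 0, "wz": 0, "hand": 10}

```text
clock: 27.05
tool_pos: [0.4141, -0.0072, 0.0334]
tcp_rot: [2.223, 2.219, 0.002]
wrist_force: [-2.4, 1.0, 13.2]
gripper_width: 0.243
grasp_force: 30.0
```

```bash
python3 -c "
from h import *
s=env.read_state();print(s['tool_pos'],s['wrist_force'],s['grasp_force'],s['gripper_width'],rel([.657,-.16,.16]))"
```

```text
[ 0.41410814 -0.00722482  0.03341019] [-2.43870567  0.96819768 13.21928934] 30.006989389657974 0.24306280687880238 (array([-152.3,  243.3, -126.3]), array([ 0.1, -0. , -0.1]))
```

Converted, -142 mm / 750 = -0.1893, -130 mm / 750 = -0.1733.

Emit:
send_rows:
  series:
    - {"tx": 0, "ty": 0, "tz": -0.0467, "wx": 0, "wy": 0, "wz": 0, "hand": 10}
    - {"tx": 0, "ty": 0, "tz": -0.0933, "wx": 0, "wy": 0, "wz": 0, "hand": 10}
    - {"tx": -0.0067, "ty": 0.0133, "tz": -0.14, "wx": 0, "wy": 0, "wz": 0, "hand": 10}
    - {"tx": -0.0267, "ty": 0.0467, "tz": -0.1733, "wx": 0, "wy": 0, "wz": 0, "hand": 10}
    - {"tx": -0.0467, "ty": 0.0867, "tz": -0.1893, "wx": 0, "wy": 0, "wz": 0, "hand": 10}

```text
clock: 27.47
tool_pos: [0.4797, -0.0422, 0.1787]
tcp_rot: [2.22, 2.221, 0.008]
wrist_force: [0.8, 0.6, -0.1]
gripper_width: 0.244
grasp_force: 30.0
```

Emit:
send_rows:
  series:
    - {"tx": -0.0307, "ty": 0.044, "tz": 0, "wx": 0, "wy": 0, "wz": 0, "hand": 10}
    - {"tx": -0.0613, "ty": 0.088, "tz": 0, "wx": 0, "wy": 0, "wz": 0, "hand": 10}
    - {"tx": -0.092, "ty": 0.132, "tz": 0, "wx": 0, "wy": 0, "wz": 0, "hand": 10}
    - {"tx": -0.1227, "ty": 0.176, "tz": 0, "wx": 0, "wy": 0, "wz": 0, "hand": 10}
    - {"tx": -0.152, "ty": 0.216, "tz": 0, "wx": 0, "wy": 0, "wz": 0, "hand": 10}

```text
clock: 27.88
tool_pos: [0.6418, -0.1578, 0.1746]
tcp_rot: [-2.222, -2.22, -0.0]
wrist_force: [0.5, 0.3, -0.1]
gripper_width: 0.242
grasp_force: 30.0
```

Converted, 50 mm / 750 = 0.0667, 40 mm / 750 = 0.0533.

Emit:
send_rows:
  series:
    - {"tx": -0.0013, "ty": 0.0213, "tz": 0.0133, "wx": 0, "wy": 0, "wz": 0, "hand": 10}
    - {"tx": -0.0013, "ty": 0.0213, "tz": 0.0333, "wx": 0, "wy": 0, "wz": 0, "hand": 10}
    - {"tx": -0.0013, "ty": 0.0213, "tz": 0.0533, "wx": 0, "wy": 0, "wz": 0, "hand": 10}
    - {"tx": -0.0013, "ty": 0.0213, "tz": 0.0667, "wx": 0, "wy": 0, "wz": 0, "hand": 10}
    - {"tx": -0.0013, "ty": 0.0213, "tz": 0.0667, "wx": 0, "wy": 0, "wz": 0, "hand": 10}

```text
clock: 28.3
tool_pos: [0.6552, -0.1574, 0.1228]
tcp_rot: [-2.222, -2.218, 0.003]
wrist_force: [-0.4, -0.5, -1.0]
gripper_width: 0.243
grasp_force: 30.0
```

```bash
python3 hold.py; python3 -c "
from h import *
np.set_printoptions(precision=4,suppress=True)
s=env.read_state();print(s['tool_pos'],s['gripper_width'],rel([.657,-.158,.0965]))
T=wrist_T();im=env.capture('wrist');cv2.imwrite('pics/w13.png',im[:,:,::-1])
for n in ['canister_blue','lid_blue']:
    for r in env.regions_of('wrist',n)[:2]:
        b=r['bbox'];print(n,r['confidence'],b,plane('wrist',[[b[0]+b[2]/2,b[1]]],.008,T))"
```

```text
[ 0.6566 -0.1578  0.1257] 0.24552680408402336 (array([-0.1,  0.4, 29.2]), array([ 0.1,  0. , -0.1]))
canister_blue 0.74 [277.7, 193.5, 75.8, 33.6] [[ 0.6579 -0.127   0.008 ]]
canister_blue 0.74 [253.4, 43.5, 122.1, 122.7] [[ 0.6571 -0.0176  0.008 ]]
lid_blue 0.83 [250.8, 217.7, 124.8, 113.8] [[ 0.6559 -0.1467  0.008 ]]
```

Converted, 28 mm / 750 = 0.0373, 25 mm / 750 = 0.0333.

Emit:
send_rows:
  series:
    - {"tx": 0.0027, "ty": 0, "tz": 0.0093, "wx": 0, "wy": 0, "wz": 0, "hand": 10}
    - {"tx": 0.0027, "ty": 0, "tz": 0.0187, "wx": 0, "wy": 0, "wz": 0, "hand": 10}
    - {"tx": 0.0027, "ty": 0, "tz": 0.0267, "wx": 0, "wy": 0, "wz": 0, "hand": 10}
    - {"tx": 0.0027, "ty": 0, "tz": 0.0333, "wx": 0, "wy": 0, "wz": 0, "hand": 10}
    - {"tx": 0.0027, "ty": 0, "tz": 0.0373, "wx": 0, "wy": 0, "wz": 0, "hand": 10}

```text
clock: 29.17
tool_pos: [0.6558, -0.1558, 0.0955]
tcp_rot: [-2.223, -2.219, 0.001]
wrist_force: [-5.9, 1.3, 31.9]
gripper_width: 0.243
grasp_force: 30.0
```

```bash
python3 hold.py; python3 -c "
from h import *
s=env.read_state();print(s['tool_pos'],s['wrist_force'],s['grasp_force'],rel(s['tool_pos'])[1])"
```

```text
[ 0.65624175 -0.15590134  0.09662229] [-0.08231747  0.1287424  -0.13918807] 29.997985283844173 [ 0.   0.  -0.1]
```

Converted, -60 mm / 750 = -0.08, -30 mm / 750 = -0.04.

Emit:
send_rows:
  series:
    - {"tx": 0, "ty": 0, "tz": 0, "wx": 0, "wy": 0, "wz": 0, "hand": 45}
    - {"tx": 0, "ty": 0, "tz": 0, "wx": 0, "wy": 0, "wz": 0, "hand": 45}
    - {"tx": 0, "ty": 0, "tz": 0, "wx": 0, "wy": 0, "wz": 0, "hand": 45}
    - {"tx": 0, "ty": 0, "tz": -0.04, "wx": 0, "wy": 0, "wz": 0, "hand": 45}
    - {"tx": 0, "ty": 0, "tz": -0.08, "wx": 0, "wy": 0, "wz": 0, "hand": 45}

```text
clock: 29.88
tool_pos: [0.6552, -0.1556, 0.1561]
tcp_rot: [-2.222, -2.218, 0.003]
wrist_force: [1.1, -0.4, 0.8]
gripper_width: 0.475
grasp_force: 0.0
```

Converted, -170 mm / 750 = -0.2267, -135 mm / 750 = -0.18.

Emit:
send_rows:
  series:
    - {"tx": 0, "ty": -0.04, "tz": -0.0267, "wx": 0, "wy": 0, "wz": 0, "hand": 45}
    - {"tx": 0.0133, "ty": -0.0867, "tz": -0.0533, "wx": 0, "wy": 0, "wz": 0, "hand": 45}
    - {"tx": 0.04, "ty": -0.1333, "tz": -0.0667, "wx": 0, "wy": 0, "wz": 0, "hand": 45}
    - {"tx": 0.0667, "ty": -0.18, "tz": -0.0733, "wx": 0, "wy": 0, "wz": 0, "hand": 45}
    - {"tx": 0.0933, "ty": -0.2267, "tz": -0.0733, "wx": 0, "wy": 0, "wz": 0, "hand": 45}

```text
clock: 30.3
tool_pos: [0.4851, -0.0852, 0.2122]
tcp_rot: [2.223, 2.219, 0.002]
wrist_force: [-0.3, 0.6, 0.8]
gripper_width: 0.48
grasp_force: 0.0
```

Converted, 195 mm / 750 = 0.26, 156 mm / 750 = 0.208.

Emit:
send_rows:
  series:
    - {"tx": 0.052, "ty": -0.0107, "tz": 0, "wx": 0, "wy": 0, "wz": 0, "hand": 45}
    - {"tx": 0.104, "ty": -0.0213, "tz": 0, "wx": 0, "wy": 0, "wz": 0, "hand": 45}
    - {"tx": 0.156, "ty": -0.032, "tz": 0, "wx": 0, "wy": 0, "wz": 0, "hand": 45}
    - {"tx": 0.208, "ty": -0.0427, "tz": 0, "wx": 0, "wy": 0, "wz": 0, "hand": 45}
    - {"tx": 0.26, "ty": -0.0533, "tz": 0, "wx": 0, "wy": 0, "wz": 0, "hand": 45}

```text
clock: 30.72
tool_pos: [0.4459, 0.1113, 0.2121]
tcp_rot: [-2.223, -2.219, -0.002]
wrist_force: [1.8, -0.7, -0.4]
gripper_width: 0.476
grasp_force: 0.0
```

```bash
python3 hold.py; python3 look.py w14 lid_red;python3 -c "
from h import *
print(rel([.432,.134,.033]))
T=wrist_T();
for c in ['wrist']:
  r=env.regions_of(c,'lid_box')
  if r: print(r[0]['confidence'],r[0]['bbox'],cv2.minAreaRect(plane(c,hullpts(r[0]['region'].astype(np.uint8)),.026,T)[:,:2].astype(np.float32)))
env.capture('top')
r=env.regions_of('top','lid_box')
if r: print(r[0]['confidence'],r[0]['bbox'],cv2.minAreaRect(plane('top',hullpts(r[0]['region'].astype(np.uint8)),.026)[:,:2].astype(np.float32)))
print(plane('top',[[198,239],[237,241],[229,308],[193,305]],.026))
"
```

```text
lid_red 0.96 [266.5, 156.7, 66.9, 67.8] [0.4315 0.134 ] 0.03399971127510071
[0.4469 0.1084 0.2117] [ 0.   0.  -0.2]
(array([ 25.6, -15. , 178.6]), array([ 0. ,  0. , -0.2]))
0.71 [190.4, 244.1, 51.9, 62.6] ((0.4555293917655945, 0.4030916094779968), (0.11363950371742249, 0.1885048747062683), 83.39554595947266)
[[0.55658532 0.45270522 0.026     ]
 [0.5494364  0.33867268 0.026     ]
 [0.35555249 0.35998793 0.026     ]
 [0.36513277 0.46379127 0.026     ]]
```

Converted, 165 mm / 750 = 0.22, 140 mm / 750 = 0.1867.

Emit:
send_rows:
  series:
    - {"tx": 0.0347, "ty": -0.02, "tz": 0.0467, "wx": 0, "wy": 0, "wz": 0, "hand": 45}
    - {"tx": 0.0347, "ty": -0.02, "tz": 0.0933, "wx": 0, "wy": 0, "wz": 0, "hand": 45}
    - {"tx": 0.0347, "ty": -0.02, "tz": 0.14, "wx": 0, "wy": 0, "wz": 0, "hand": 45}
    - {"tx": 0.0347, "ty": -0.02, "tz": 0.1867, "wx": 0, "wy": 0, "wz": 0, "hand": 45}
    - {"tx": 0.0347, "ty": -0.02, "tz": 0.22, "wx": 0, "wy": 0, "wz": 0, "hand": 45}

```text
clock: 31.68
tool_pos: [0.4308, 0.1348, 0.0441]
tcp_rot: [2.224, 2.219, -0.003]
wrist_force: [-0.1, 0.1, 0.3]
gripper_width: 0.479
grasp_force: 0.0
```

Converted, 14 mm / 750 = 0.0187, 8 mm / 750 = 0.0107.

Emit:
send_rows:
  series:
    - {"tx": 0, "ty": 0, "tz": 0.0107, "wx": 0, "wy": 0, "wz": 0, "hand": 45}
    - {"tx": 0, "ty": 0, "tz": 0.0187, "wx": 0, "wy": 0, "wz": 0, "hand": 45}
    - {"tx": 0, "ty": 0, "tz": 0.0187, "wx": 0, "wy": 0, "wz": 0, "hand": 45}
    - {"tx": 0, "ty": 0, "tz": 0.0187, "wx": 0, "wy": 0, "wz": 0, "hand": 10}
    - {"tx": 0, "ty": 0, "tz": 0.0187, "wx": 0, "wy": 0, "wz": 0, "hand": 10}

```text
clock: 32.1
tool_pos: [0.4326, 0.1359, 0.0339]
tcp_rot: [2.223, 2.219, 0.003]
wrist_force: [-0.5, 0.7, 0.6]
gripper_width: 0.375
grasp_force: 0.0
```

Converted, -70 mm / 750 = -0.0933, -35 mm / 750 = -0.0467.

Emit:
send_rows:
  series:
    - {"tx": 0, "ty": 0, "tz": 0, "wx": 0, "wy": 0, "wz": 0, "hand": 10}
    - {"tx": 0, "ty": 0, "tz": 0, "wx": 0, "wy": 0, "wz": 0, "hand": 10}
    - {"tx": 0, "ty": 0, "tz": 0, "wx": 0, "wy": 0, "wz": 0, "hand": 10}
    - {"tx": 0, "ty": 0, "tz": -0.0467, "wx": 0, "wy": 0, "wz": 0, "hand": 10}
    - {"tx": 0, "ty": 0, "tz": -0.0933, "wx": 0, "wy": 0, "wz": 0, "hand": 10}

```text
clock: 32.52
tool_pos: [0.4307, 0.1347, 0.1028]
tcp_rot: [-2.224, -2.219, 0.006]
wrist_force: [0.3, -0.1, 0.0]
gripper_width: 0.247
grasp_force: 30.0
```

```bash
python3 -c "
from h import *
s=env.read_state();print(s['tool_pos'],s['wrist_force'],s['grasp_force'],s['gripper_width'],rel([.456,.402,.1]))"
```

```text
[0.43065956 0.13465419 0.10276023] [ 0.31125653 -0.09288791  0.02343037] 29.998991215252317 0.24698427161305722 (array([267.4,  24.8,   2. ]), array([-0.2,  0.1, -0.1]))
```

Converted, 195 mm / 750 = 0.26, 156 mm / 750 = 0.208.

Emit:
send_rows:
  series:
    - {"tx": 0.052, "ty": 0.0067, "tz": 0, "wx": 0, "wy": 0, "wz": 0, "hand": 10}
    - {"tx": 0.104, "ty": 0.0133, "tz": 0, "wx": 0, "wy": 0, "wz": 0, "hand": 10}
    - {"tx": 0.156, "ty": 0.02, "tz": 0, "wx": 0, "wy": 0, "wz": 0, "hand": 10}
    - {"tx": 0.208, "ty": 0.0267, "tz": 0, "wx": 0, "wy": 0, "wz": 0, "hand": 10}
    - {"tx": 0.26, "ty": 0.032, "tz": 0, "wx": 0, "wy": 0, "wz": 0, "hand": 10}

```text
clock: 32.93
tool_pos: [0.456, 0.3327, 0.1031]
tcp_rot: [-2.223, -2.22, -0.001]
wrist_force: [-0.5, -0.0, 0.1]
gripper_width: 0.244
grasp_force: 30.0
```

Emit:
send_rows:
  series:
    - {"tx": 0.048, "ty": 0, "tz": 0, "wx": 0, "wy": 0, "wz": 0, "hand": 10}
    - {"tx": 0.096, "ty": 0, "tz": 0, "wx": 0, "wy": 0, "wz": 0, "hand": 10}
    - {"tx": 0.096, "ty": 0, "tz": 0.02, "wx": 0, "wy": 0, "wz": 0, "hand": 10}
    - {"tx": 0.096, "ty": 0, "tz": 0.04, "wx": 0, "wy": 0, "wz": 0, "hand": 10}
    - {"tx": 0.096, "ty": 0, "tz": 0.0467, "wx": 0, "wy": 0, "wz": 0, "hand": 10}

```text
clock: 33.35
tool_pos: [0.4552, 0.4024, 0.0659]
tcp_rot: [2.222, 2.22, -0.003]
wrist_force: [-1.1, -1.1, -2.3]
gripper_width: 0.245
grasp_force: 30.0
```

```bash
python3 hold.py; python3 -c "
from h import *
s=env.read_state();print(s['tool_pos'],s['wrist_force'],s['gripper_width'],rel([.456,.402,.038]))
T=wrist_T();env.capture('wrist')
r=env.regions_of('wrist','lid_box')
if r: print(r[0]['confidence'],r[0]['bbox'],cv2.minAreaRect(plane('wrist',hullpts(r[0]['region'].astype(np.uint8)),.026,T)[:,:2].astype(np.float32)))"
```

```text
[0.45662909 0.40255265 0.06863219] [ 0.60785336 -0.46756507 -0.43435011] 0.24257548593712647 (array([-0.6, -0.7, 30.6]), array([ 0. , -0.1, -0.1]))
0.78 [159.8, 150.9, 322.6, 189.0] ((0.45800551772117615, 0.40935832262039185), (0.10213755816221237, 0.18932296335697174), 83.81066131591797)
```

Converted, 30 mm / 750 = 0.04, 26 mm / 750 = 0.0347.

Emit:
send_rows:
  series:
    - {"tx": 0, "ty": 0, "tz": 0.0133, "wx": 0, "wy": 0, "wz": 0, "hand": 10}
    - {"tx": 0, "ty": 0, "tz": 0.0267, "wx": 0, "wy": 0, "wz": 0, "hand": 10}
    - {"tx": 0, "ty": 0, "tz": 0.0347, "wx": 0, "wy": 0, "wz": 0, "hand": 10}
    - {"tx": 0, "ty": 0, "tz": 0.04, "wx": 0, "wy": 0, "wz": 0, "hand": 10}
    - {"tx": 0, "ty": 0, "tz": 0.04, "wx": 0, "wy": 0, "wz": 0, "hand": 10}

```text
clock: 34.17
tool_pos: [0.4558, 0.4023, 0.0367]
tcp_rot: [-2.223, -2.219, 0.002]
wrist_force: [-0.6, -0.7, -1.5]
gripper_width: 0.244
grasp_force: 30.0
```

Converted, -30 mm / 750 = -0.04.

Emit:
send_rows:
  series:
    - {"tx": 0, "ty": 0, "tz": 0, "wx": 0, "wy": 0, "wz": 0, "hand": 10}
    - {"tx": 0, "ty": 0, "tz": 0, "wx": 0, "wy": 0, "wz": 0, "hand": 45}
    - {"tx": 0, "ty": 0, "tz": 0, "wx": 0, "wy": 0, "wz": 0, "hand": 45}
    - {"tx": 0, "ty": 0, "tz": 0, "wx": 0, "wy": 0, "wz": 0, "hand": 45}
    - {"tx": 0, "ty": 0, "tz": -0.04, "wx": 0, "wy": 0, "wz": 0, "hand": 45}

```text
clock: 34.58
tool_pos: [0.454, 0.4007, 0.0635]
tcp_rot: [2.223, 2.219, -0.011]
wrist_force: [-0.9, 0.1, -0.2]
gripper_width: 0.471
grasp_force: 0.0
```

Converted, -150 mm / 750 = -0.2, -140 mm / 750 = -0.1867.

Emit:
send_rows:
  series:
    - {"tx": 0, "ty": 0, "tz": -0.0533, "wx": 0, "wy": 0, "wz": 0, "hand": 45}
    - {"tx": 0, "ty": 0, "tz": -0.1067, "wx": 0, "wy": 0, "wz": 0, "hand": 45}
    - {"tx": -0.04, "ty": 0, "tz": -0.1467, "wx": 0, "wy": 0, "wz": 0, "hand": 45}
    - {"tx": -0.08, "ty": 0, "tz": -0.1867, "wx": 0, "wy": 0, "wz": 0, "hand": 45}
    - {"tx": -0.12, "ty": 0, "tz": -0.2, "wx": 0, "wy": 0, "wz": 0, "hand": 45}

```text
clock: 35.0
tool_pos: [0.457, 0.3122, 0.2213]
tcp_rot: [2.223, 2.22, 0.007]
wrist_force: [0.9, 0.0, 1.0]
gripper_width: 0.481
grasp_force: 0.0
```

```bash
python3 hold.py; python3 look.py fw lid_red; python3 - <<'E'
from h import *
np.set_printoptions(precision=4,suppress=True)
a=env.capture("wrist");b=env.capture("top")
w=cv2.resize(a,(400,300));t=cv2.resize(b[180:330,170:520],(700,300))[:, :400]
t2=cv2.resize(b[160:320,170:520],(800,300),interpolation=cv2.INTER_CUBIC)
im=np.zeros((600,800,3),np.uint8);im[:300]=t2;im[300:,:400]=w
s=cv2.resize(env.capture("scene")[190:310,180:420],(400,200));im[300:500,400:]=s
cv2.imwrite("pics/fin.png",im[:,:,::-1])
for c in ["white","yellow","blue"]:
    m,cf=reg("top","lid_"+c)
    if m is not None: print(c,cf,*circ("top",m,.084))
E
```

```text
lid_red 0.86 [283.6, 90.4, 69.2, 73.9] [0.456  0.3991] 0.03438621386885643
[0.4555 0.3132 0.2168] [-0.   0.1 -0. ]
white 0.79 [ 0.6554 -0.2568] 0.03390827402472496
yellow 0.66 [ 0.6563 -0.0656] 0.03584655746817589
blue 0.59 [ 0.6546 -0.1556] 0.03628556430339813
```

View pics/fin.png

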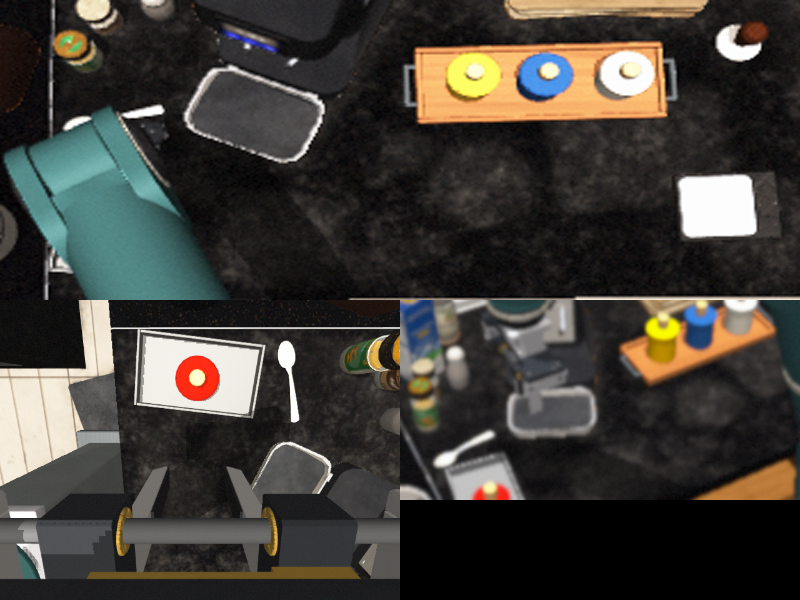

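The final check shows all three canisters lidded in the tray with discs flat, and the red lid flat in the box at (197,378).

```bash
python3 -c "
from plant import env
print(env.job_done())"
```

```text
the job is handed in; nothing more can be done
None
```

I handed the job in: the yellow, blue and white canisters stand in the tray, each closed with its own lid, and the spare red lid lies knob up in the lid box; the final pictures looked right, but no verdict came back.

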